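# Gather silver pieces and fill the melt jar through the funnel

## Task

Stand the white jar upright in the bore of the dark wooden block, set the steel funnel from its stand into the jar's mouth, and gather every silver piece lying loose on the bench into the black scoop with the others, in whatever order you like. Then pour the scoop through the funnel so that all the silver ends up in the jar. Afterwards tidy up: scoop lying level on its red pad again, empty, and the funnel upright in its stand again, with the filled jar left standing in the block and the other things on the bench left alone.

Things in the scene. Friction and masses are not known exactly. Their poses are not given: they have to be found in the camera images.
- block: fixed dark wooden block 110 x 110 x 40 mm on the bench with one round blind bore in its top, 57 mm across, 25 mm deep, in the middle; origin at the centre of its underside, z up
- bore_floor (a point): centre of the bore's floor, 15 mm above the bench
- stand: fixed lighter wooden funnel stand 80 x 80 x 60 mm with a hole 49 mm across right through from top to bottom; origin at the centre of its underside. The funnel rests in it by its flange, flange underside 60 mm above the bench
- jar: loose white plastic jar, an open straight tube with a bottom: 54 mm outside diameter, 48 mm inside, 80 mm tall, floor 4 mm, 90 g; origin at the centre of its underside, z up along its axis. Starts standing on the bench. In the bore its underside is 15 mm and its rim 95 mm above the bench
- funnel: loose steel funnel, 120 g. Origin on its axis at the UNDERSIDE of its flat flange (60 mm across, rests on the jar rim or stand), z up. Stem below: 41 mm outside, 36 inside, 34 long (3.5 mm play in the jar). Cone above, mouth 112 mm across, rim at z = 62 mm. Black handle along +x from 55 to 117 mm off the axis, 12 mm wide, 14 tall, middle at z = 52 mm. Starts upright in the stand
- funnel_grip (a point): the place to grip the funnel's handle: 90 mm out from the axis, 52 mm above the flange underside, middle of the handle (closing along the funnel's y)
- pad: fixed flat red felt pad 240 (x) x 130 (y) x 4 mm, where the scoop lives; origin at the centre of its underside
- scoop: loose black scoop, 110 g; origin mid-pan on its underside, z up. Pan x = -55 to 50 mm, 70 mm wide, floor 3 mm; side and back walls 26 mm tall, 3 thick; OPEN at the front (x = -55), where pieces slide out once it is lowered 25 to 45 deg. Wooden handle along +x from 50 to 118 mm, 12 mm wide, 16 tall, middle at z = 24 mm. Starts level on the pad with some silver pieces in it
- scoop_grip (a point): the place to grip the scoop's handle: x = +85 mm, 24 mm above the scoop's underside (closing along the scoop's y)
- scoop_lip (a point): middle of the scoop's open front edge, x = -55 mm, on the floor's upper face
- slug0: cut piece of silver bar, a bright metal block 14 x 12 x 10 mm, 15 g, edges slightly rounded; origin at its CENTRE, z along the 10 mm side as it starts (it may tumble), x along 14 mm, y along 12 mm. Starts in the scoop, or is absent
- slug1: cut piece of silver bar, a bright metal block 14 x 12 x 10 mm, 15 g, edges slightly rounded; origin at its CENTRE, z along the 10 mm side as it starts (it may tumble), x along 14 mm, y along 12 mm. Starts in the scoop, or is absent
- slug2: cut piece of silver bar, a bright metal block 14 x 12 x 10 mm, 15 g, edges slightly rounded; origin at its CENTRE, z along the 10 mm side as it starts (it may tumble), x along 14 mm, y along 12 mm. Starts in the scoop, or is absent
- slug3: cut piece of silver bar, a bright metal block 14 x 12 x 10 mm, 15 g, edges slightly rounded; origin at its CENTRE, z along the 10 mm side as it starts (it may tumble), x along 14 mm, y along 12 mm. Starts in the scoop, or is absent
- stray0: cut piece of silver bar, a bright metal block 14 x 12 x 10 mm, 15 g, edges slightly rounded; origin at its CENTRE, z along the 10 mm side as it starts (it may tumble), x along 14 mm, y along 12 mm. Starts loose on the bench, or is absent
- stray1: cut piece of silver bar, a bright metal block 14 x 12 x 10 mm, 15 g, edges slightly rounded; origin at its CENTRE, z along the 10 mm side as it starts (it may tumble), x along 14 mm, y along 12 mm. Starts loose on the bench, or is absent
- stray2: cut piece of silver bar, a bright metal block 14 x 12 x 10 mm, 15 g, edges slightly rounded; origin at its CENTRE, z along the 10 mm side as it starts (it may tumble), x along 14 mm, y along 12 mm. Starts loose on the bench, or is absent
- stray3: cut piece of silver bar, a bright metal block 14 x 12 x 10 mm, 15 g, edges slightly rounded; origin at its CENTRE, z along the 10 mm side as it starts (it may tumble), x along 14 mm, y along 12 mm. Starts loose on the bench, or is absent
- pot: bystander: white plastic pot, 84 mm across, 75 mm tall, open and empty; origin at the centre of its underside; leave alone
- pliers: bystander: small pliers with red handles lying on the bench, 140 mm long; origin on the bench near the pivot; leave alone
- file: bystander: steel file with a wooden handle lying on the bench, 290 mm long; origin on the bench where blade meets handle; leave alone
Not all that is in view belongs to the job. What is meant by the funnel is not yellow, and is the smaller of those in its own colour.

How it is judged:
By the outcome, as a careful person would: the job done as asked, in the order asked, and still so for the second after the job is handed in, with the robot touching nothing.
Of slug0, slug1, slug2, slug3 only 2 to 4 are there at a start; the rules pass over those that are not, and their reading is None.
Of stray0, stray1, stray2, stray3 only 2 to 4 are there at a start; the rules pass over those that are not, and their reading is None.
At some moment in a run one of stray0, stray1, stray2, stray3, scoop may be knocked a few centimetres aside while the robot is not near it.
It also fails if it takes over 210 s, if anything falls off the work surface, if the arm or the gripper's body presses on something with over 40 N, if the wrist force passes 120 N, or if a joint passes its speed limit or range.

## Robot

A 6-joint arm with a two-finger parallel gripper is mounted at the origin on the work surface. World frame = base frame: x ahead of the robot, y to its left, z up, the work surface at z = 0. Lengths are in mm, angles in degrees, forces in N, time in s.
With the tool pointing down it reaches from about 350 to 850 mm from the base axis. Payload 8.1 kg.
Tool frame: the origin (TCP) lies on the centre line of the jaws, within the pads' length; the fingertips stand 14 mm ahead of it and the grasp point (between the pads) lies 5 mm behind it; z points along the fingers, y is the line along which they close (so a half turn about z gives the same grasp; the last joint's range is limited). The gripper opens to 85 mm and grips with 20 to 120 N. Pads are 22 mm wide; open, the fingers measure 114 mm over their backs; the gripper's body (76 mm by 85 mm) begins 54 mm behind the grasp point. The pads swing forward as they close: fully open they stand 13 mm farther back than shut.
Start: joints at [-81.784, 7.471, 85.268, -0, 87.261, -4.893], TCP at [136.106, -584.363, 245.292] pointing down, gripper open.
Joint ranges: [-169.43, 169.43], [-51.17, 129.36], [1.28, 143.12], [-76.62, 256.62], [0, 156.53], [-152.29, 152.29]. Speed limits (degrees/s): [136.94, 136.94, 159.86, 180, 180, 180].

## Interface

Orientations are given as [roll, pitch, yaw] about the fixed x, y, z axes, in that order (R = Rz(yaw) Ry(pitch) Rx(roll)).
In Python, from bench import sense, snapshot, camera_info, hand_in gives the robot as it stands. The module is installed in compiled form; this text tells all that it offers.
- The arm moves only by the tool apply_moves, never from a script. Its argument "deltas" is a list of rows, each a list of 7 numbers: the shift along the tool's x, y, z scaled (see below), then the turn, a rotation vector about the tool's x, y, z scaled (see below), then the opening, from 0 (shut) to 1 (fully open). In form: [[dx, dy, dz, ax, ay, az, claw], ...]. A call has 1 to 8 rows; each row shifts and turns the commanded pose from where the row before left it, along the tool's axes as they then stand; what a row does not reach is not made up. The controller multiplies each number of a shift by 0.03 m and each number of a turn by 0.08 rad. A row lasts 1/8 s, in which the tool goes at most 62.5 mm and 10.7 degrees, less where a joint would pass 70% of its speed; a pose out of reach is approached as far as the arm can. A call with a number of a shift or a turn outside -1 to 1 is refused whole. A call with a gripper value outside its range is refused whole. The fingers move at their own pace and stop on an object; "grip_force" is the grip in N (left out, the last holds). Time passes only in rows, so rows that do not move let the fingers close. It gives the time, the measured TCP pose, the force, the opening and the grip force at its end, in the units of the state.
- sense(): the state, without advancing time (a new reading comes with each control period).
- snapshot(name): name is "scene" or "side" or "wrist"; returns the picture (480x640x3 uint8, red, green, blue); there is no depth.
- camera_info(name): a dict with "vertical_fov" (degrees; the focal length in pixels is half the picture's height over the tangent of half this angle, whatever the lens; pixels are square), "cx", "cy" (the principal point, pixels), "k1" (the pictures are not rectified: a ray, as slopes to the right and down, at radius r is drawn at 1 + k1 r^2 times it, then the intrinsics apply), "origin" and "rotation" of the camera in the world; the wrist camera has in their place "tool_from_camera" (4x4, takes a point from camera to tool coordinates, whose origin is the TCP and whose axes are the flange's). Camera axes: x right, y up, looking along -z (the intrinsics and any distortion apply to the point x, -y, -z); pixel columns grow to the right and rows downward; lengths in mm; the calibration is good to about 2 mm. A picture is of the moment at which its call begins: read the wrist's pose just before it. camera_info takes no time and is no camera call.
- hand_in(): hands the job in; it is judged then, once.
The state is a dict: "time": time; "joint_pos": joint angles; "qd": joint speeds; "joint_efforts": joint torques, N m; "tool_pos": TCP position; "tcp_rot": TCP orientation; "ft_force": force on the tool from outside, world axes, zero at the start; "wrist_torque": the same for the moment, N m; "finger_gap": finger opening in mm; "grip_force": force on a finger pad.
Only numpy, scipy, OpenCV 4.12 (cv2) and the standard library are available. Lean on these libraries where they do the work, as an engineer would, in place of code of your own. Each camera call takes 0.05 s, during which the arm holds its last target. There are 200 camera calls.

## Working session

There is one attempt and no reset: what is moved stays moved. The work goes in short steps, Python scripts to look and compute and a tool call to move; the robot and the scene stay as the last step left them, time stands still between calls to the robot, and variables do not carry over. Pictures are saved under pics/ and viewed, at most 14 in all, crops included, and the job is handed in when it is done.

Besides the shell and the picture viewer there is one more tool, called after "Call:" by a JSON object that holds its "api" and its "payload", one argument or row to a line. apply_moves: Moves the arm, as the interface text tells. Its arguments: {"type":"object","properties":{"deltas":{"type":"array"},"grip_force":{"type":"number"}},"required":["deltas"]}

```bash
mkdir -p pics; cat > h.py <<'E'
import numpy as np, cv2, json
from bench import sense, snapshot, camera_info
from scipy.spatial.transform import Rotation as R
def toolpose(s=None):
    s=s or sense(); T=np.eye(4); T[:3,:3]=R.from_euler('xyz',s['tcp_rot'],degrees=True).as_matrix(); T[:3,3]=s['tool_pos']; return T
def cam(name,T=None):
    c=camera_info(name)
    if name=='wrist':
        M=(T if T is not None else toolpose())@np.array(c['tool_from_camera']); o,r=M[:3,3],M[:3,:3]
    else: o,r=np.array(c['origin']),np.array(c['rotation'])
    f=240/np.tan(np.radians(c['vertical_fov']/2))
    return dict(K=np.array([[f,0,c['cx']],[0,f,c['cy']],[0,0,1.]]),D=np.array([c['k1'],0,0,0.]),o=o,r=r)
def rays(c,px):
    n=cv2.undistortPoints(np.array(px,float).reshape(-1,1,2),c['K'],c['D']).reshape(-1,2)
    d=np.c_[n[:,0],-n[:,1],-np.ones(len(n))]@c['r'].T
    return d/np.linalg.norm(d,axis=1)[:,None]
def onplane(c,px,z):
    d=rays(c,px); return c['o']+d*((z-c['o'][2])/d[:,2])[:,None]
def tri(cs,pxs):
    A=np.zeros((3,3));b=np.zeros(3)
    for c,p in zip(cs,pxs):
        d=rays(c,[p])[0];P=np.eye(3)-np.outer(d,d);A+=P;b+=P@c['o']
    return np.linalg.solve(A,b)
def proj(c,X):
    q=(np.array(X,float).reshape(-1,3)-c['o'])@c['r']
    q=q*[1,-1,-1]
    return cv2.projectPoints(q,np.zeros(3),np.zeros(3),c['K'],c['D'])[0].reshape(-1,2)
def save(n,im,s=1): cv2.imwrite('pics/'+n+'.png',cv2.resize(im[...,::-1],None,fx=s,fy=s,interpolation=cv2.INTER_CUBIC))
def delta(pos,rpy):
    """units of move needed from now to pos/rpy (tool frame)"""
    T=toolpose();d=T[:3,:3].T@(np.array(pos)-T[:3,3])/30
    w=R.from_matrix(T[:3,:3].T@R.from_euler('xyz',rpy,degrees=True).as_matrix()).as_rotvec()/.08
    return np.round(d,3),np.round(w,3)
E
python3 - <<'E'
from h import *
for n in('scene','side','wrist'):
    im=snapshot(n);np.save(n+'0.npy',im);save(n+'0',im,1.25 if n!='wrist' else 1)
    c=camera_info(n);print(n,c)
print(sense())
E
```

```text
scene {'vertical_fov': 51.57303959509217, 'cx': 315.9609644509447, 'cy': 243.35078775502708, 'k1': -0.06245319839133314, 'origin': array([ 987.26147863, -506.26966776, 1150.99185007]), 'rotation': array([34.45914602, -0.70095492, 41.6558059 ])}
side {'vertical_fov': 51.57241367493233, 'cx': 315.75778969156755, 'cy': 232.4062361546438, 'k1': -0.07606357549832544, 'origin': array([ 161.65548986, 1005.60062298,  747.65345498]), 'rotation': array([  56.19135704,   -0.26381059, -159.67750327])}
wrist {'vertical_fov': 71.34984039233666, 'cx': 323.6375660643828, 'cy': 240.82212020997903, 'k1': 0.007092066575298884, 'tool_from_camera': array([[ 2.65406159e-05,  9.65943496e-01,  2.58753092e-01,
         6.56182258e+01],
       [ 9.99999942e-01,  6.23968665e-05, -3.35503090e-04,
         2.09021469e-01],
       [-3.40222410e-04,  2.58753085e-01, -9.65943438e-01,
        -1.28420013e+02],
       [ 0.00000000e+00,  0.00000000e+00,  0.00000000e+00,
         1.00000000e+00]])}
{'time': 0.15, 'joint_pos': array([-8.17834945e+01,  7.50671818e+00,  8.53159520e+01, -1.51725084e-03,
        8.72614441e+01, -4.89541390e+00]), 'qd': array([ 0.01849136, -0.08144808, -0.18197714,  0.08817329, -0.03208037,
        0.06473321]), 'joint_efforts': array([ 9.94373522e-05, -5.70063436e+01, -5.01159167e+01, -3.25406845e-04,
        9.55253199e-03,  8.61655622e-06]), 'tool_pos': array([ 136.04214244, -583.95208751,  244.45959958]), 'tcp_rot': array([-1.79916063e+02, -5.66818970e-03,  1.31119889e+01]), 'ft_force': array([-0.29450845,  0.07694849, -0.18833116]), 'wrist_torque': array([ 0.03932766, -0.01872922,  0.02140905]), 'grip_force': 0.0, 'finger_gap': 85.24215988294937}
```

View pics/scene0.png

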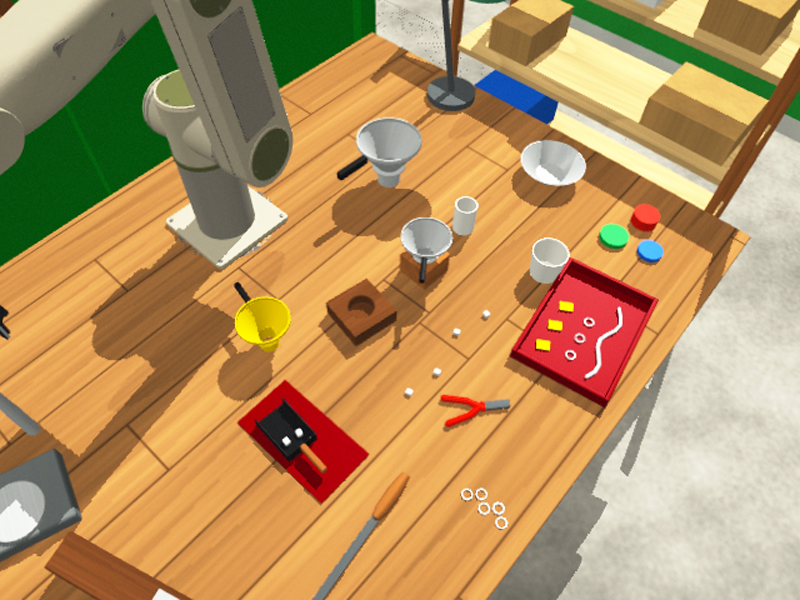

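View pics/side0.png

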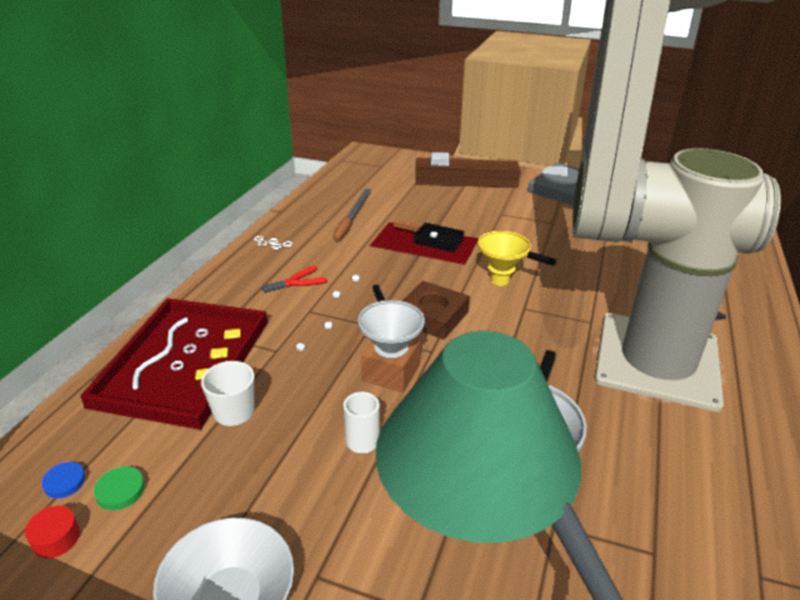

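The scene picture (800 px wide) shows the following:

- **Funnel candidates:** small steel funnel in the stand (427,240), large steel one (390,145), yellow one (263,325).
- **Jar candidates:** jar (465,215), pot (550,258).
- **Loose silver:** four strays at (486,314), (457,331), (437,371) and (409,393). The white rings and tray contents are not silver pieces.
- **Scoop:** at (288,432), with 2 slugs visible.

By the description I choose the small steel funnel and the slim jar. I'll measure coarsely and check one close crop.

```bash
python3 - <<'E'
s=open('h.py').read().replace("np.array(c['origin']),np.array(c['rotation'])","np.array(c['origin']),R.from_euler('xyz',c['rotation'],degrees=True).as_matrix()")
open('h.py','w').write(s)
E
python3 - <<'E'
from h import *
S=np.load('scene0.npy');D=np.load('side0.npy');cs,cd=cam('scene'),cam('side')
hs=cv2.cvtColor(S,cv2.COLOR_RGB2HSV);hd=cv2.cvtColor(D,cv2.COLOR_RGB2HSV)
def blobs(h,lo,hi,amin,amax,box=None):
    m=cv2.inRange(h,lo,hi)
    n,_,st,ce=cv2.connectedComponentsWithStats(m)
    return [(ce[i].round(1),st[i].tolist()) for i in range(1,n) if amin<=st[i][4]<=amax]
print('rough strays scene->z5')
for c,s in blobs(hs,(0,0,150),(180,60,255),8,120):
    p=onplane(cs,[c],5)[0]
    if 250<p[0]<900: print(c,s[4],p.round(0))
print('side')
for c,s in blobs(hd,(0,0,150),(180,60,255),8,120):
    p=onplane(cd,[c],5)[0]
    if 250<p[0]<900 and -700<p[1]<700: print(c,s[4],p.round(0))
k=1/1.25
for nm,a,b in [('funnelrim',(427,238),(391,322)),('jarrim',(466,201),(362,400)),('bore',(361,303),(435,300)),('potrim',(550,246),(229,376))]:
    print(nm,tri([cs,cd],[np.array(a)*k,np.array(b)*k]).round(0))
m=cv2.inRange(hs,(0,180,60),(6,255,255))|cv2.inRange(hs,(174,180,60),(180,255,255))
n,l,st,ce=cv2.connectedComponentsWithStats(m)
for i in range(1,n):
    if st[i][4]>1500:
        q=cv2.boxPoints(cv2.minAreaRect(np.argwhere(l==i)[:,::-1].astype(np.float32)))
        print('red',ce[i],st[i][4],onplane(cs,q,4)[:,:2].round(0).tolist())
print('scoop handle end, lip', onplane(cs,np.array([[325,467],[300,446],[257,426],[283,402]])*k,25).round(0))
print('pliers', onplane(cs,np.array([[443,399],[447,424],[509,405]])*k,5).round(0),'file',onplane(cs,np.array([[407,476],[378,516]])*k,5).round(0))
print('yellow',onplane(cs,np.array([[263,322]])*k,100).round(0))
crop=S[150:280,240:420];save('crop0',crop,4)
E
```

```text
rough strays scene->z5
[520.2   1.7] 76 [ 284. 1664.    5.]
[521.2 139.2] 83 [703. 867.   5.]
[333. 207.] 15 [426. 222.   5.]
[388.7 250.5] 24 [641. 208.   5.]
[470.8 257.3] 29 [825. 344.   5.]
[364.8 265. ] 23 [621. 126.   5.]
[463.5 270.1] 27 [832. 294.   5.]
[456.  283.6] 35 [840. 244.   5.]
[349.2 297.1] 28 [652.  22.   5.]
[326.9 313.3] 29 [640. -53.   5.]
[238.7 345.3] 29 [ 536. -264.    5.]
[228.5 352.2] 31 [ 531. -293.    5.]
[373.1 395.3] 36 [ 859. -141.    5.]
[384.8 394.9] 40 [ 879. -122.    5.]
[386.9 406.4] 47 [ 899. -140.    5.]
[ 54.9 410.3] 39 [ 339. -662.    5.]
[  1.3 438.4] 10 [ 303. -784.    5.]
[130.5 476.4] 107 [ 583. -630.    5.]
side
[346.6 187.2] 17 [ 542. -307.    5.]
[222.9 194.7] 101 [ 879. -129.    5.]
[284.2 222. ] 29 [643. -53.   5.]
[268.7 235. ] 28 [657.  20.   5.]
[262.2 259.6] 37 [626. 125.   5.]
[161.  265.7] 43 [848. 236.   5.]
[151.6 278.3] 44 [840. 286.   5.]
[240. 277.] 43 [646. 206.   5.]
[141.4 291.7] 50 [833. 335.   5.]
funnelrim [459. 211. 115.]
jarrim [442. 379.  90.]
bore [436.  23.  45.]
potrim [664. 401.  86.]
red [468.19627487 264.19246508] 7087 [[744.0, 146.0], [667.0, 476.0], [915.0, 507.0], [961.0, 188.0]]
red [246.46421499 354.19717115] 3535 [[430.0, -333.0], [418.0, -194.0], [669.0, -205.0], [670.0, -333.0]]
scoop handle end, lip [[ 632. -283.   25.]
 [ 568. -286.   25.]
 [ 476. -314.   25.]
 [ 476. -245.   25.]]
pliers [[703. -18.   5.]
 [743. -55.   5.]
 [811.  61.   5.]] file [[ 754. -188.    5.]
 [ 764. -280.    5.]]
yellow [[ 349. -170.  100.]]
```

View pics/crop0.png

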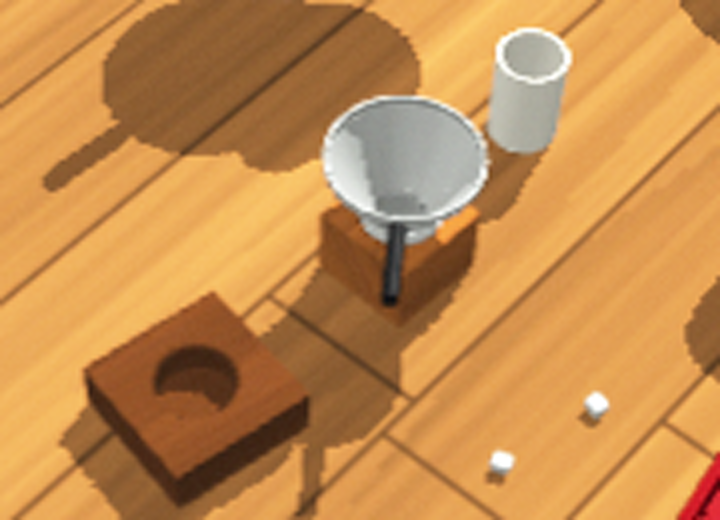

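The crop confirms the choice: the small steel funnel in its stand (crop 405,160) with its black handle pointing toward (390,300), the jar at (533,55), and the block's bore at (196,380). Next I fly the wrist camera over the scoop and strays.

Call:
{"api": "apply_moves", "payload": {
  "deltas": [
    [0,0,-0.6,0,0,0.95,1],
    [0,0,-0.6,0,0,0.95,1],
    [0,0,-0.6,0,0,0.95,1],
    [1,-0.8,0,0,0,0,1],
    [1,-0.8,0,0,0,0,1],
    [1,-0.8,0,0,0,0,1],
    [1,-0.8,0,0,0,0,1],
    [1,-0.8,0,0,0,0,1]
  ]
}}

```text
time: 1.15
tool_pos: [286.8, -463.3, 299.0]
tcp_rot: [-180.0, 0.0, 0.0]
ft_force: [-0.3, 0.2, 0.7]
finger_gap: 85.7
grip_force: 0.0
```

Call:
{"api": "apply_moves", "payload": {
  "deltas": [
    [1,-0.8,0,0,0,0,1],
    [1,-0.8,0,0,0,0,1],
    [1,-0.8,0,0,0,0,1],
    [1,-0.8,0,0,0,0,1],
    [1,-0.8,0,0,0,0,1],
    [0.5,-0.8,0,0,0,0,1],
    [0,0,0,0,0,0,1],
    [0,0,0,0,0,0,1]
  ]
}}

```text
time: 2.15
tool_pos: [450.6, -320.4, 299.0]
tcp_rot: [180.0, 0.0, 0.1]
ft_force: [-1.1, -0.2, 0.2]
finger_gap: 85.7
grip_force: 0.0
```

```bash
python3 - <<'E'
from h import *
s=sense();print(s['tool_pos'],s['tcp_rot'],s['joint_pos'].round(1),s['time'])
T=toolpose(s);im=snapshot('wrist');np.save('w1.npy',im);np.save('w1T.npy',T);save('w1',im,1.25)
E
```

```text
[ 450.57993286 -320.3769177   299.04805647] [1.79997336e+02 3.12995528e-02 5.91819371e-02] [-40.7  -0.8  88.3  -0.   92.5  49.2] 2.15
```

View pics/w1.png

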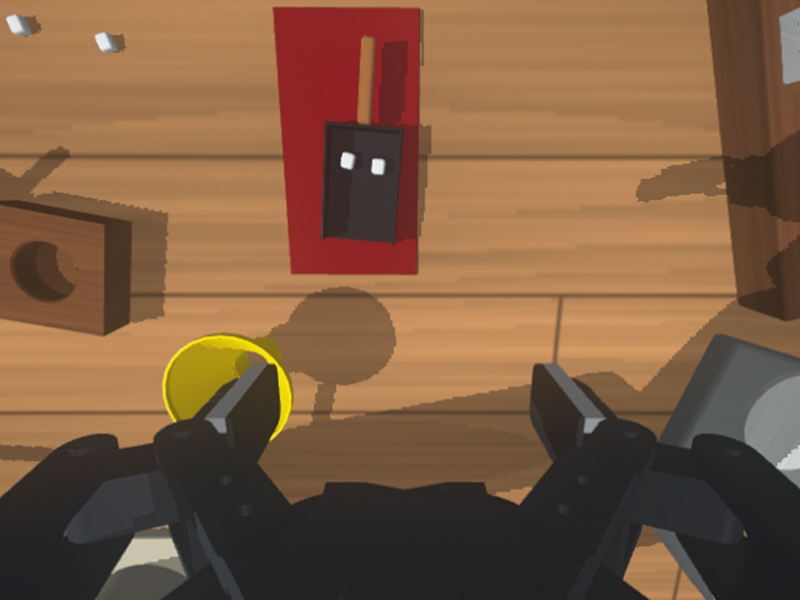

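The wrist picture shows the scoop on its pad, lip at about (360,240) and handle end at (367,40), with exactly two slugs at (347,160) and (378,166). Next I'll fly to the middle of the bench for the jar, funnel, block and strays.

Call:
{"api": "apply_moves", "payload": {
  "deltas": [
    [-0.3,-1,0,0,0,0,1],
    [-0.3,-1,0,0,0,0,1],
    [-0.3,-1,0,0,0,0,1],
    [-0.3,-1,0,0,0,0,1],
    [-0.3,-1,0,0,0,0,1],
    [-0.3,-1,0,0,0,0,1],
    [0,-1,0,0,0,0,1],
    [0,-1,0,0,0,0,1]
  ]
}}

```text
time: 3.2
tool_pos: [396.3, -80.2, 299.5]
tcp_rot: [180.0, -0.0, -0.1]
ft_force: [1.5, 0.1, -0.1]
finger_gap: 85.3
grip_force: 0.0
```

Call:
{"api": "apply_moves", "payload": {
  "deltas": [
    [0,-1,0,0,0,0,1],
    [0,-1,0,0,0,0,1],
    [0,-1,0,0,0,0,1],
    [0,-1,0,0,0,0,1],
    [0,-1,0,0,0,0,1],
    [0,0,0,0,0,0,1],
    [0,0,0,0,0,0,1]
  ]
}}

```text
time: 4.08
tool_pos: [396.7, 68.9, 299.3]
tcp_rot: [180.0, -0.0, 0.0]
ft_force: [0.1, 0.3, -0.6]
finger_gap: 85.2
grip_force: 0.0
```

```bash
python3 - <<'E'
from h import *
s=sense();print(s['tool_pos'],s['tcp_rot'],s['joint_pos'].round(1),s['time'])
T=toolpose(s);im=snapshot('wrist');np.save('w2.npy',im);np.save('w2T.npy',T);save('w2',im,1.25)
E
```

```text
[396.68009913  68.94274937 299.31801037] [ 1.79968655e+02 -5.44346616e-03  1.18650453e-02] [  2.6 -25.3 109.1  -0.   96.2  92.6] 4.075
```

Call:
{"api": "apply_moves", "payload": {
  "deltas": [
    [0,-1,0,0,0,0,1],
    [0,-1,0,0,0,0,1],
    [0,-1,0,0,0,0,1],
    [0,-1,0,0,0,0,1],
    [0,-1,0,0,0,0,1],
    [0,0,0,0,0,0,1],
    [0,0,0,0,0,0,1]
  ]
}}

```text
time: 5.0
tool_pos: [396.8, 218.8, 299.2]
tcp_rot: [180.0, 0.0, -0.0]
ft_force: [-0.1, -0.5, 0.2]
finger_gap: 85.5
grip_force: 0.0
```

```bash
python3 - <<'E'
from h import *
s=sense();print(s['tool_pos'],s['tcp_rot'],s['joint_pos'].round(1),s['time'])
T=toolpose(s);im=snapshot('wrist');np.save('w3.npy',im);np.save('w3T.npy',T);save('w3',im,1.25)
E
```

```text
[396.75875612 218.76431415 299.19266324] [ 1.79962616e+02  1.09001818e-02 -1.66087439e-03] [ 22.4 -16.7 102.6  -0.   94.1 112.4] 5.0
```

View pics/w2.png

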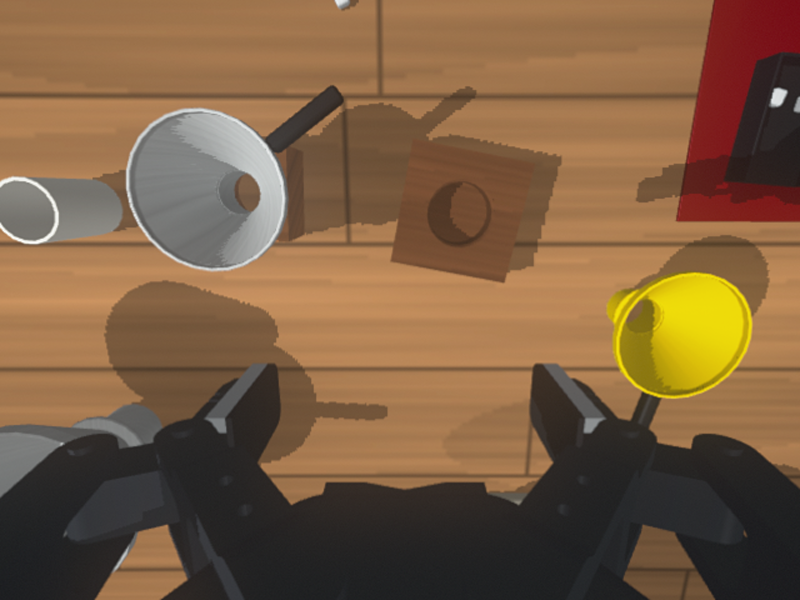

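View pics/w3.png

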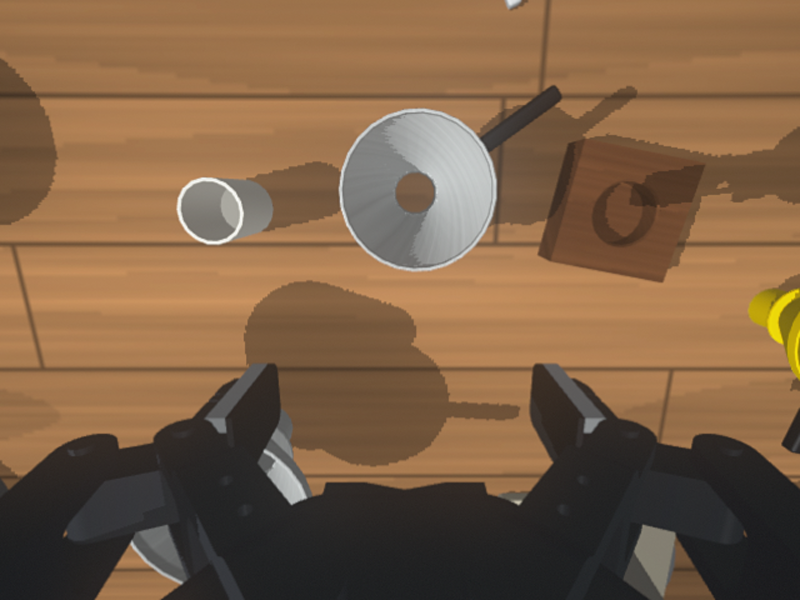

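These two views show the jar rim at (25,210) and (210,211), the funnel rim at (207,190) and (418,190), the bore at (459,213) and (624,213), and the funnel handle tip at (337,93) and (556,93). I'll refine and triangulate these.

```bash
python3 - <<'E'
from h import *
W={i:np.load(f'w{i}.npy') for i in(1,2,3)};C={i:cam('wrist',np.load(f'w{i}T.npy')) for i in(1,2,3)}
def comp(m,seed):
    n,l,st,_=cv2.connectedComponentsWithStats(m.astype(np.uint8));y,x=np.argwhere(l>0)[np.argmin(((np.argwhere(l>0)[:,::-1]-seed)**2).sum(1))]
    return (l==l[y,x]).astype(np.uint8)
def hull(m): return cv2.convexHull(max(cv2.findContours(m,0,1)[0],key=len))
k=.8
fr={}
for i,s in((2,(207,190)),(3,(418,190))):
    h=cv2.cvtColor(W[i],cv2.COLOR_RGB2HSV)
    m=comp((h[...,1]<60)&(h[...,2]>80),np.array((s[0]-60,s[1]))*k)
    fr[i]=cv2.fitEllipse(hull(m));print('funnel ell',i,np.round(fr[i][0],1),np.round(fr[i][1],1))
F=tri([C[2],C[3]],[fr[2][0],fr[3][0]]);print('funnel rim',F.round(1))
jr={}
for i,s in((2,(57,210)),(3,(243,211))):
    h=cv2.cvtColor(W[i],cv2.COLOR_RGB2HSV)
    m=comp((h[...,1]<40)&(h[...,2]>225),np.array(s)*k); print(m.sum())
    jr[i]=cv2.fitEllipse(hull(m));print('jar ell',i,np.round(jr[i][0],1),np.round(jr[i][1],1))
J=tri([C[2],C[3]],[jr[2][0],jr[3][0]]);print('jar rim',J.round(1), onplane(C[3],[jr[3][0]],80))
bo=[(459,213),(624,213)]
# bore: dark vs wood - block top corners by hand, and bore
B=tri([C[2],C[3]],[np.array(p)*k for p in bo]);print('bore',B.round(1))
for a,b in [((419,141),(577,141)),((535,158),(704,166)),((505,282),(661,282)),((392,262),(539,256))]:
    print('corner',tri([C[2],C[3]],[np.array(a)*k,np.array(b)*k]).round(1), onplane(C[2],[np.array(a)*k],40)[0].round(1),onplane(C[3],[np.array(b)*k],40)[0].round(1))
H=tri([C[2],C[3]],[np.array((337,93))*k,np.array((556,93))*k]);print('handle tip',H.round(1),np.degrees(np.arctan2(*(H-F)[1::-1])),np.hypot(*(H-F)[:2]))
H2=tri([C[2],C[3]],[np.array((275,147))*k,np.array((487,146))*k]);print('handle root',H2.round(1),np.degrees(np.arctan2(*(H-H2)[1::-1])))
print('big funnel rim scene,side',tri([cam('scene'),cam('side')],[np.array((389,148))*k,np.array((560,418))*k]))
E
```

```text
funnel ell 2 [164.9 151.2] [121.8 138. ]
funnel ell 3 [334.1 151.4] [126.7 130.4]
funnel rim [462.3 209.1 120.6]
255
jar ell 2 [ 19.2 168. ] [46.6 59.3]
333
jar ell 3 [167.7 168.3] [49.3 55.4]
jar rim [445.4 377.   79.2] [[445.55146503 376.6203105   80.        ]]
bore [441.3  19.   39.7]
corner [506.3  54.8   5. ] [502.7  56.   40. ] [502.6  68.4  40. ]
corner [485.2 -45.9  39.9] [488.7 -46.1  40. ] [481.6 -45.5  40. ]
corner [375.9 -28.3  33.9] [377.2 -26.8  40. ] [377.2 -24.5  40. ]
corner [393.6  81.4   5.5] [396.4  80.3  40. ] [402.   92.9  40. ]
handle tip [525.7 114.8 114.2] -56.06618295055495 113.64266383764095
handle root [491.3 160.2 113.8] -52.825638073687394
big funnel rim scene,side [178.82867319 365.2258114  121.25771378]
```

Call:
{"api": "apply_moves", "payload": {
  "deltas": [
    [0.27,-0.88,0.5,0,0,0,1],
    [0.27,-0.88,0.5,0,0,0,1],
    [0.27,-0.88,0.5,0,0,0,1],
    [0.27,-0.88,0.5,0,0,0,1],
    [0.27,-0.88,0.5,0,0,0,1],
    [0.27,-0.87,0.5,0,0,0,1],
    [0,0,0.5,0,0,0,1],
    [0,0,0.9,0,0,0,1]
  ]
}}

```text
time: 6.05
tool_pos: [446.0, 377.2, 167.7]
tcp_rot: [-180.0, -0.1, -0.0]
ft_force: [0.4, -0.4, 0.3]
finger_gap: 85.3
grip_force: 0.0
```

Call:
{"api": "apply_moves", "payload": {
  "deltas": [
    [0,0,0.9,0,0,0,1],
    [0,0,0.9,0,0,0,1],
    [0,0,0.9,0,0,0,1],
    [0,0,0.9,0,0,0,1],
    [0,0,0.14,0,0,0,1],
    [0,0,0,0,0,0,1]
  ]
}}

```text
time: 6.8
tool_pos: [445.3, 377.3, 55.6]
tcp_rot: [180.0, -0.0, 0.0]
ft_force: [-0.6, 0.4, 1.1]
finger_gap: 85.4
grip_force: 0.0
```

Call:
{"api": "apply_moves", "payload": {
  "deltas": [
    [0,0,0,0,0,0,0],
    [0,0,0,0,0,0,0],
    [0,0,0,0,0,0,0],
    [0,0,0,0,0,0,0],
    [0,0,0,0,0,0,0]
  ],
  "grip_force": 40
}}

```text
time: 7.42
tool_pos: [446.0, 378.6, 56.7]
tcp_rot: [-179.9, -0.1, 0.1]
ft_force: [-0.2, -1.7, 6.9]
finger_gap: 52.1
grip_force: 42.4
```

Call:
{"api": "apply_moves", "payload": {
  "deltas": [
    [0,0,-0.5,0,0,0,0],
    [0,0,-1,0,0,0,0],
    [0,0,-1,0,0,0,0],
    [0,0,-1,0,0,0,0],
    [0,0,-1,0,0,0,0],
    [0,0,-0.8,0,0,0,0],
    [0,0.5,0,0,0,0,0],
    [0,1,0,0,0,0,0]
  ]
}}

```text
time: 8.43
tool_pos: [444.4, 332.2, 213.4]
tcp_rot: [180.0, 0.0, 0.1]
ft_force: [0.5, -0.1, -0.5]
finger_gap: 52.7
grip_force: 42.1
```

Call:
{"api": "apply_moves", "payload": {
  "deltas": [
    [0,1,0,0,0,0,0],
    [0,1,0,0,0,0,0],
    [0,1,0,0,0,0,0],
    [0,1,0,0,0,0,0],
    [0,1,0,0,0,0,0],
    [0,1,0,0,0,0,0],
    [0,1,0,0,0,0,0],
    [0,1,0,0,0,0,0]
  ]
}}

```text
time: 9.43
tool_pos: [443.9, 91.3, 212.5]
tcp_rot: [180.0, 0.1, 0.0]
ft_force: [0.6, -0.0, -1.6]
finger_gap: 52.1
grip_force: 42.1
```

Call:
{"api": "apply_moves", "payload": {
  "deltas": [
    [-0.14,1,0,0,0,0,0],
    [0,0.93,0,0,0,0,0],
    [0,0.5,0,0,0,0,0],
    [0,0,0.8,0,0,0,0],
    [0,0,0.8,0,0,0,0],
    [0,0,0.8,0,0,0,0],
    [0,0,0,0,0,0,0],
    [0,0,0,0,0,0,0]
  ]
}}

```text
time: 10.42
tool_pos: [441.1, 20.1, 142.7]
tcp_rot: [-180.0, -0.0, 0.1]
ft_force: [0.7, 0.1, -0.4]
finger_gap: 52.2
grip_force: 42.1
```

```bash
python3 - <<'E'
from h import *
s=sense();print(s['tool_pos'],s['tcp_rot'],s['time'],s['finger_gap'])
T=toolpose(s);im=snapshot('wrist');np.save('w4.npy',im);np.save('w4T.npy',T)
c=cam('wrist',T)
a=im[200:480,140:500];b=snapshot('scene')
np.save('s4.npy',b)
a=cv2.resize(a,(360,280));b=cv2.resize(b[200:290,240:355],(360,280),interpolation=cv2.INTER_CUBIC);save('w4',np.hstack([a,b]),1.1)
E
```

```text
[441.14081677  20.10809054 142.66243973] [-1.79996445e+02 -1.50971985e-02  5.17490487e-02] 10.425 52.23110855149583
```

View pics/w4.png

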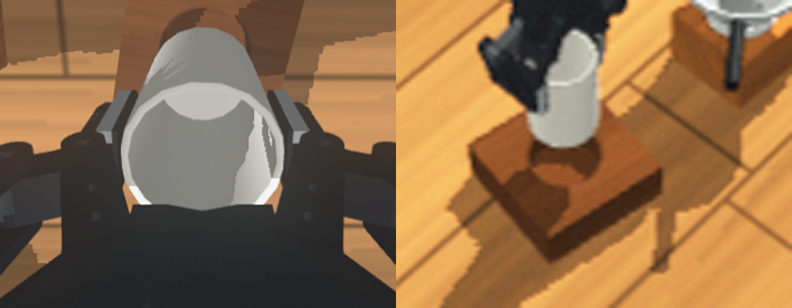

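The jar hangs upright over the bore (left crop: rim at 203,145, bore edge behind at 205,30). Lowering it now.

Call:
{"api": "apply_moves", "payload": {
  "deltas": [
    [0,0.03,0.7,0,0,0,0],
    [0,0,0.6,0,0,0,0],
    [0,0,0.2,0,0,0,0],
    [0,0,0.2,0,0,0,0],
    [0,0,0.2,0,0,0,0],
    [0,0,0,0,0,0,0]
  ]
}}

```text
time: 11.28
tool_pos: [441.1, 19.1, 85.1]
tcp_rot: [180.0, -0.0, 0.0]
ft_force: [0.9, -1.2, -2.1]
finger_gap: 52.3
grip_force: 42.2
```

Call:
{"api": "apply_moves", "payload": {
  "deltas": [
    [0,0,0.2,0,0,0,0],
    [0,0,0.2,0,0,0,0],
    [0,0,0,0,0,0,0],
    [0,0,0,0,0,0,0]
  ]
}}

```text
time: 11.78
tool_pos: [441.0, 19.1, 73.1]
tcp_rot: [180.0, 0.0, 0.0]
ft_force: [0.8, -1.1, -0.9]
finger_gap: 52.3
grip_force: 42.2
```

Call:
{"api": "apply_moves", "payload": {
  "deltas": [
    [0,0,0.05,0,0,0,0],
    [0,0,0,0,0,0,1],
    [0,0,0,0,0,0,1],
    [0,0,0,0,0,0,1],
    [0,0,-0.5,0,0,0,1],
    [0,0,-1,0,0,0,1],
    [0,0,-1,0,0,-1,1],
    [0,0,-1,0,0,-1,1]
  ]
}}

```text
time: 12.78
tool_pos: [441.2, 19.2, 178.8]
tcp_rot: [180.0, -0.1, 9.4]
ft_force: [-0.5, 0.6, 0.5]
finger_gap: 85.5
grip_force: 0.0
```

Call:
{"api": "apply_moves", "payload": {
  "deltas": [
    [0,0,-1,0,0,-1,1],
    [0,0,-0.5,0,0,-1,1],
    [0,0,0,0,0,-1,1],
    [0,0,0,0,0,-1,1],
    [0,0,0,0,0,-1,1],
    [0,0,0,0,0,-1,1],
    [0,0,0,0,0,-1,1],
    [0,0,0,0,0,-1,1]
  ]
}}

```text
time: 13.78
tool_pos: [441.1, 19.2, 222.9]
tcp_rot: [180.0, -0.0, 46.0]
ft_force: [0.1, 0.5, 0.2]
finger_gap: 85.5
grip_force: 0.0
```

Call:
{"api": "apply_moves", "payload": {
  "deltas": [
    [0,0,0,0,0,-1,1],
    [0,0,0,0,0,-1,1],
    [0,0,0,0,0,-1,1],
    [0,0,0,0,0,-1,1],
    [0,0,0,0,0,-1,1],
    [0,0,0,0,0,-1,1],
    [0,0,0,0,0,-1,1],
    [0,0,0,0,0,-1,1]
  ]
}}

```text
time: 14.78
tool_pos: [441.1, 19.2, 222.8]
tcp_rot: [179.9, -0.0, 82.7]
ft_force: [0.2, -0.8, 0.4]
finger_gap: 85.6
grip_force: 0.0
```

Call:
{"api": "apply_moves", "payload": {
  "deltas": [
    [0,0,0,0,0,-1,1],
    [0,0,0,0,0,-1,1],
    [0,0,0,0,0,-1,1],
    [0,0,0,0,0,-1,1],
    [0,0,0,0,0,-1,1],
    [0,0,0,0,0,-1,1],
    [0,0,0,0,0,-1,1],
    [0,0,0,0,0,-1,1]
  ]
}}

```text
time: 15.78
tool_pos: [441.1, 19.2, 222.9]
tcp_rot: [179.9, 0.0, 119.4]
ft_force: [-0.3, -0.2, -0.2]
finger_gap: 84.9
grip_force: 0.0
```

Call:
{"api": "apply_moves", "payload": {
  "deltas": [
    [0,0,0,0,0,-1,1],
    [0,0,0,0,0,-0.1,1],
    [0,0,0,0,0,0,1]
  ]
}}

```text
time: 16.15
tool_pos: [441.1, 19.2, 222.2]
tcp_rot: [180.0, 0.0, 124.2]
ft_force: [-0.6, -0.5, -0.5]
finger_gap: 85.4
grip_force: 0.0
```

```bash
python3 - <<'E'
from h import *
s=sense();T=toolpose(s);print(s['tool_pos'],s['tcp_rot'],s['time'])
im=snapshot('wrist');np.save('w5.npy',im);np.save('w5T.npy',T);C=cam('wrist',T)
sc=snapshot('scene');np.save('s5.npy',sc)
# predicted positions in the wrist image
print('proj funnel rim, tip, bore',proj(C,[[462.3,209.1,122],[525.7,114.8,114],[441,19,95]]).round())
a=cv2.resize(im,(480,360));b=cv2.resize(sc[195:285,240:360],(480,360),interpolation=cv2.INTER_CUBIC)
save('w5',np.vstack([a,b]),.83)
print(delta((513,134.7,180),(180,0,124.3)))
E
```

```text
[441.10700847  19.17496273 222.19701818] [1.79969841e+02 2.38817274e-02 1.24173277e+02] 16.15
proj funnel rim, tip, bore [[532.  11.]
 [498. 200.]
 [323. 237.]]
(array([1.838, 4.147, 1.397]), array([ 0.003,  0.002, -0.023]))
```

View pics/w5.png

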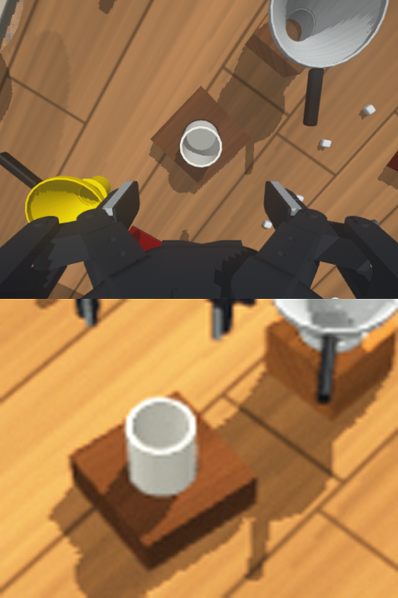

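The jar stands seated in the bore (rim at 200,143; scene crop at 160,420). I'll refine the handle's axis from the dark mask in this view.

```bash
python3 - <<'E'
from h import *
C=cam('wrist',np.load('w5T.npy'));im=np.load('w5.npy')
h=cv2.cvtColor(im,cv2.COLOR_RGB2HSV)
m=np.zeros(im.shape[:2],np.uint8);m[100:215,470:530]=(h[100:215,470:530,2]<70)
n,l,st,ce=cv2.connectedComponentsWithStats(m);i=1+np.argmax(st[1:,4]);print(st[i])
ys,xs=np.nonzero(l==i)
P=[]
for y in range(ys.min()+8,ys.max()-14,3):
    r=xs[ys==y];P.append(((r.min()+r.max())/2,y))
X=onplane(C,P,116)[:,:2];
v=cv2.fitLine(X.astype(np.float32),cv2.DIST_HUBER,0,.01,.01).ravel();print(v,np.degrees(np.arctan2(v[1],v[0])))
F=np.array([462.3,209.1]);n_=np.array([-v[1],v[0]]);print('funnel centre offset from line',(F-v[2:])@n_, X[[0,-1]].round(1))
E
```

```text
[ 487  110   33   92 2052]
[  0.5753843  -0.8178832 505.26187   140.98772  ] -54.87345
funnel centre offset from line 4.052947216662333 [[493.1 158.3]
 [518.1 123.3]]
```

Call:
{"api": "apply_moves", "payload": {
  "deltas": [
    [0.37,0.82,0,0,0,-0.05,0.6],
    [0.37,0.82,0,0,0,0,0.6],
    [0.37,0.82,0.3,0,0,0,0.6],
    [0.37,0.82,0.5,0,0,0,0.6],
    [0.36,0.83,0.6,0,0,0,0.6],
    [0,0,0.8,0,0,0,0.6],
    [0,0,0.8,0,0,0,0.6],
    [0,0,0.6,0,0,0,0.6]
  ]
}}

```text
time: 17.25
tool_pos: [511.0, 134.4, 112.3]
tcp_rot: [-179.9, -0.0, 124.5]
ft_force: [-1.4, -0.3, 0.2]
finger_gap: 51.5
grip_force: 0.0
```

Call:
{"api": "apply_moves", "payload": {
  "deltas": [
    [0,0,0.24,0,0,0,0.6],
    [0,0,0,0,0,0,0.6],
    [0,0,0,0,0,0,0],
    [0,0,0,0,0,0,0],
    [0,0,0,0,0,0,0],
    [0,0,0,0,0,0,0],
    [0,0,0,0,0,0,0]
  ],
  "grip_force": 80
}}

```text
time: 18.12
tool_pos: [512.1, 134.4, 107.1]
tcp_rot: [179.9, 0.0, 124.5]
ft_force: [1.0, -1.5, 5.0]
finger_gap: 10.7
grip_force: 79.5
```

```bash
python3 - <<'E'
from h import *
s=sense();print(s['tool_pos'],s['tcp_rot'],s['finger_gap'],s['grip_force'],s['ft_force'],s['wrist_torque'])
E
```

```text
[512.14066796 134.39413417 107.10427925] [1.79926963e+02 4.64297796e-02 1.24483946e+02] 10.680024526639878 79.46976900100708 [ 0.9952569  -1.48776514  5.03944004] [-0.06150068 -0.06809076 -0.02135118]
```

Call:
{"api": "apply_moves", "payload": {
  "deltas": [
    [0,0,-0.3,0,0,0,0],
    [0,0,-0.5,0,0,0,0],
    [0,0,-0.5,0,0,0,0],
    [0,0,-0.5,0,0,0,0],
    [0,0,-0.6,0,0,0,0],
    [0,0,-0.6,0,0,0,0],
    [0,0,-0.6,0,0,0,0],
    [-0.4,-0.34,0,0,0,0,0]
  ]
}}

```text
time: 19.12
tool_pos: [511.0, 119.0, 216.7]
tcp_rot: [179.8, 0.1, 124.6]
ft_force: [-0.4, -0.5, -1.5]
finger_gap: 10.7
grip_force: 78.8
```

Call:
{"api": "apply_moves", "payload": {
  "deltas": [
    [-0.7,-0.6,0,0,0,0,0],
    [-0.8,-0.69,0,0,0,0,0],
    [-0.8,-0.69,0,0,0,0,0],
    [-0.8,-0.69,0,0,0,0,0],
    [-0.7,-0.6,0,0,0,0,0],
    [-0.62,-0.54,0,0,0,0,0],
    [0,0,0,0,0,0,0],
    [0,0,0,0,0,0,0]
  ]
}}

```text
time: 20.12
tool_pos: [490.3, -55.3, 213.9]
tcp_rot: [-180.0, -0.0, 124.5]
ft_force: [0.5, 0.1, -0.5]
finger_gap: 10.8
grip_force: 78.7
```

```bash
python3 - <<'E'
from h import *
s=sense();T=toolpose(s);print(s['tool_pos'],s['tcp_rot'],s['finger_gap'],s['ft_force'])
im=snapshot('wrist');C=cam('wrist',T);np.save('w6.npy',im);np.save('w6T.npy',T)
sc=snapshot('scene');sd=snapshot('side')
h=cv2.cvtColor(im,cv2.COLOR_RGB2HSV)
Tf=T@np.array([90,0,-5+52-62,1.])   # predicted rim centre: 10 above handle middle
print('pred rim centre',Tf[:3],proj(C,[Tf[:3]]))
m=((h[...,1]<60)&(h[...,2]>90)).astype(np.uint8);m[330:]=0
n,l,st,ce=cv2.connectedComponentsWithStats(m);i=1+np.argmax(st[1:,4]);print(st[i])
e=cv2.fitEllipse(cv2.convexHull(max(cv2.findContours((l==i).astype(np.uint8),0,1)[0],key=len)));print(e,onplane(C,[e[0]],Tf[2]))
a=cv2.resize(im,(400,300));b=cv2.resize(sc[170:290,240:400],(400,300),interpolation=cv2.INTER_CUBIC)
d=cv2.resize(sd[180:300,280:440],(400,300),interpolation=cv2.INTER_CUBIC)
save('w6',np.vstack([np.hstack([a,b]),np.hstack([d,d*0])]))
E
```

```text
[490.33796096 -55.2896667  213.88713556] [-1.79977231e+02 -4.82671878e-02  1.24450422e+02] 10.787072407055371 [ 0.49737259  0.09468489 -0.49401558]
pred rim centre [439.43768059  18.91869785 228.96294697] [[322.9830863  66.8624879]]
[  141     0   363   238 65669]
((322.2749938964844, 34.22776794433594), (363.14447021484375, 405.17999267578125), 179.7608642578125) [[434.24118079  26.12508956 228.96294697]]
```

View pics/w6.png

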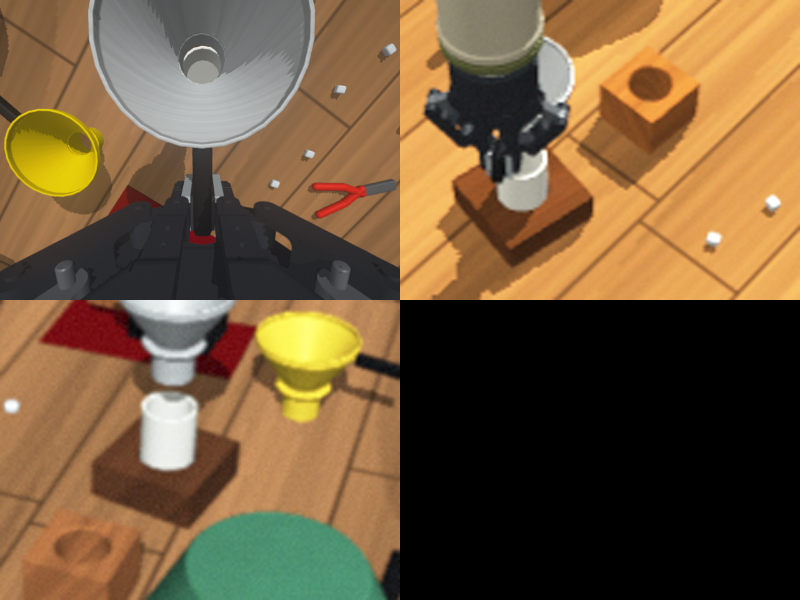

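```bash
python3 - <<'E'
from h import *
T=np.load('w6T.npy');C=cam('wrist',T)
q=lambda x,z:(T@np.array([x,0,z,1.]))[:3]
print('near rim pred',proj(C,[q(34,-15)]),'seen (324,235)')
im=np.load('w6.npy')
print('stem bottom inner pred',proj(C,[q(90,-5+52+34)]),'jar rim pred',proj(C,[[441.1,19.1,95]]))
sd=cam('side');p=proj(sd,[q(90,81),[441.1,19.1,95]]);print('side stem bottom, jar rim (crop coords)',(p-[280,180])*2.5)
# rim arc: fit circle on plane with arc points
h=cv2.cvtColor(im,cv2.COLOR_RGB2HSV);m=((h[...,1]<60)&(h[...,2]>90)).astype(np.uint8);m[330:]=0
n,l,st,_=cv2.connectedComponentsWithStats(m);i=1+np.argmax(st[1:,4])
c=cv2.convexHull(max(cv2.findContours((l==i).astype(np.uint8),0,1)[0],key=len)).reshape(-1,2);c=c[c[:,1]>4]
from scipy.optimize import least_squares
X=onplane(C,c,q(0,-15)[2]);r=least_squares(lambda u:np.hypot(X[:,0]-u[0],X[:,1]-u[1])-u[2],[440,19,56],loss='soft_l1');print(r.x, 'tool',(np.linalg.inv(T)@np.r_[r.x[:2],q(0,-15)[2],1]).round(1))
E
```

```text
near rim pred [[323.06154908 242.40599288]] seen (324,235)
stem bottom inner pred [[323.34576945 106.85261828]] jar rim pred [[325.60454041 115.24086028]]
side stem bottom, jar rim (crop coords) [[172.15064587  71.17592478]
 [168.79869009 104.24297923]]
[438.60131156  19.71739126  55.12528169] tool [ 91.1  -0.2 -14.9   1. ]
```

Call:
{"api": "apply_moves", "payload": {
  "deltas": [
    [-0.03,0.05,0.3,0,0,0,0],
    [0,0,0.5,0,0,0,0],
    [0,0,0.3,0,0,0,0],
    [0,0,0.2,0,0,0,0],
    [0,0,0.2,0,0,0,0],
    [0,0,0.2,0,0,0,0],
    [0,0,0.2,0,0,0,0],
    [0,0,0,0,0,0,0]
  ]
}}

```text
time: 21.28
tool_pos: [492.2, -55.1, 156.8]
tcp_rot: [-180.0, -0.0, 124.5]
ft_force: [-0.9, -0.6, -0.5]
finger_gap: 10.3
grip_force: 78.7
```

Call:
{"api": "apply_moves", "payload": {
  "deltas": [
    [0,0,0.2,0,0,0,0],
    [0,0,0.2,0,0,0,0],
    [0,0,0,0,0,0,0]
  ]
}}

```text
time: 21.65
tool_pos: [492.0, -55.0, 144.6]
tcp_rot: [-179.9, -0.1, 124.5]
ft_force: [-0.6, -0.3, -2.3]
finger_gap: 10.8
grip_force: 78.7
```

Call:
{"api": "apply_moves", "payload": {
  "deltas": [
    [0,0,0.07,0,0,0,0],
    [0,0,0,0,0,0,0],
    [0,0,0,0,0,0,0.4],
    [0,0,0,0,0,0,0.4],
    [0,0,0,0,0,0,0.4],
    [0,0,-0.4,0,0,0,0.4],
    [0,0,-0.8,0,0,0,0.4],
    [0,0,-1,0,0,1,0.4]
  ]
}}

```text
time: 22.65
tool_pos: [492.2, -55.1, 210.3]
tcp_rot: [-180.0, -0.0, 119.8]
ft_force: [0.2, -0.2, 0.1]
finger_gap: 34.1
grip_force: 0.0
```

Call:
{"api": "apply_moves", "payload": {
  "deltas": [
    [0,0,-1,0,0,1,0.4],
    [0,0,-1,0,0,1,0.4],
    [0,0,-1,0,0,1,0.4],
    [0,0,0,0,0,1,0.4],
    [0,0,0,0,0,1,0.4],
    [0,0,0,0,0,1,0.4],
    [0,0,0,0,0,1,0.4],
    [0,0,0,0,0,1,0.4]
  ]
}}

```text
time: 23.65
tool_pos: [492.6, -55.2, 300.4]
tcp_rot: [179.9, 0.0, 83.1]
ft_force: [-0.2, 0.5, 0.6]
finger_gap: 34.1
grip_force: 0.0
```

Call:
{"api": "apply_moves", "payload": {
  "deltas": [
    [0,0,0,0,0,1,0.4],
    [0,0,0,0,0,1,0.4],
    [0,0,0,0,0,1,0.4],
    [0,0,0,0,0,1,0.4],
    [0,0,0,0,0,1,0.4],
    [0,0,0,0,0,1,0.4],
    [0,0,0,0,0,1,0.4],
    [0,0,0,0,0,1,0.4]
  ]
}}

```text
time: 24.65
tool_pos: [492.6, -55.2, 300.4]
tcp_rot: [180.0, -0.0, 46.4]
ft_force: [0.3, 0.8, 0.5]
finger_gap: 34.2
grip_force: 0.0
```

Call:
{"api": "apply_moves", "payload": {
  "deltas": [
    [0,0,0,0,0,1,0.4],
    [0,0,0,0,0,1,0.4],
    [0,0,0,0,0,1,0.4],
    [0,0,0,0,0,1,0.4],
    [0,0,0,0,0,1,0.4],
    [0,0,0,0,0,1,0.4],
    [0,0,0,0,0,1,0.4],
    [0,0,0,0,0,1,0.4]
  ]
}}

```text
time: 25.65
tool_pos: [492.6, -55.1, 300.4]
tcp_rot: [180.0, -0.1, 9.8]
ft_force: [-0.4, 0.1, 0.9]
finger_gap: 34.4
grip_force: 0.0
```

Call:
{"api": "apply_moves", "payload": {
  "deltas": [
    [0,0,0,0,0,1,0.4],
    [0,0,0,0,0,1,0.4],
    [0,-0.8,0,0,0,0.15,0.4],
    [0,-0.8,0,0,0,0,0.4],
    [0,-0.8,0,0,0,0,0.4],
    [0,-0.8,0,0,0,0,0.4],
    [0,0,0,0,0,0,0.4],
    [0,0,0,0,0,0,0.4]
  ]
}}

```text
time: 26.65
tool_pos: [492.2, 40.5, 299.9]
tcp_rot: [180.0, -0.0, 0.1]
ft_force: [0.5, -0.8, 0.5]
finger_gap: 34.2
grip_force: 0.0
```

```bash
cat > st.py <<'E'
from h import *
def strays(im,C,z=10,verbose=True):
    h=cv2.cvtColor(im,cv2.COLOR_RGB2HSV);out=[]
    m=((h[...,1]<75)&(h[...,2]>125)).astype(np.uint8)
    n,l,st,ce=cv2.connectedComponentsWithStats(m)
    for i in range(1,n):
        if not 40<=st[i][4]<=900: continue
        p=onplane(C,[ce[i]],z/2)[0]
        if not(350<p[0]<760 and -360<p[1]<330): continue
        hl=cv2.convexHull(max(cv2.findContours((l==i).astype(np.uint8),0,1)[0],key=len)).reshape(-1,2)
        X=onplane(C,hl,z)[:,:2].astype(np.float32);(c,wh,a)=cv2.minAreaRect(X)
        w,hh=wh
        long=a if w>=hh else a+90
        out.append((ce[i].round(1),st[i][4],p.round(1),np.round(c,1),np.round(wh,1),round(long%180,1)))
        if verbose: print(*out[-1])
    return out
E
python3 - <<'E'
from st import *
s=sense();T=toolpose(s);print(s['tool_pos'],s['tcp_rot'],s['time'])
im=snapshot('wrist');C=cam('wrist',T);np.save('w7.npy',im);np.save('w7T.npy',T)
sc=snapshot('scene');np.save('s7.npy',sc)
strays(im,C)
a=cv2.resize(im,(533,400));b=cv2.resize(sc[140:440,140:440],(266,266));save('w7',np.vstack([a,np.hstack([b,b[:,:1].repeat(267,1)])])[:600])
E
```

```text
[492.22663752  40.50497625 299.90286585] [ 1.79978145e+02 -3.81368113e-02  6.15720823e-02] 26.65
[341.1  63.5] 164 [655.1  20.3   5. ] [654.   20.5] [14.8 13.1] 16.5
[179.4  73.7] 164 [644.  206.5   5. ] [643.  203.9] [14.9 14.6] 74.7
[405.1  76. ] 161 [642.1 -53.9   5. ] [641.1 -52.8] [14.2 13.8] 17.3
[251.2  92.3] 145 [624.5 125.    5. ] [623.6 123.9] [15.2 11.9] 24.2
[578.9 165.2] 112 [ 541.4 -274.2    5. ] [ 541.7 -270.6] [12.3 13.6] 168.1
[600.2 169.1] 163 [ 536.6 -301.3    5. ] [ 536.4 -297.1] [18.1 13.1] 89.9
```

View pics/w7.png

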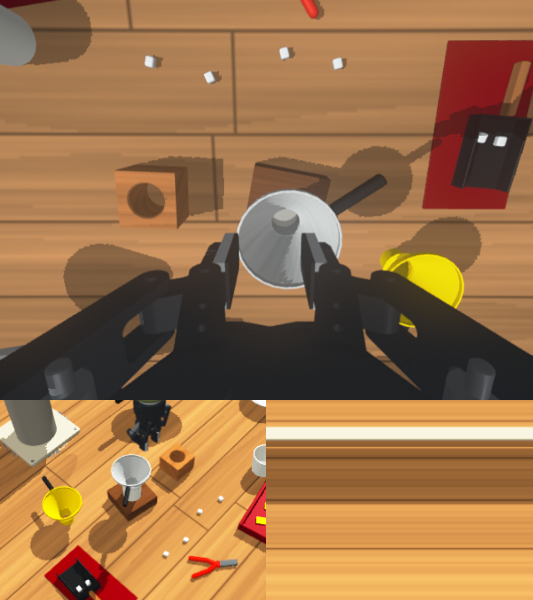

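The strays are clearly visible at (150,61), (210,76), (285,53) and (339,63), and the funnel sits upright in the jar at (290,238). The scoop is at (492,155) with 2 slugs. Approaching the first stray.

Call:
{"api": "apply_moves", "payload": {
  "deltas": [
    [0.9,0.11,0,0,0,0,0.4],
    [0.9,0.11,0.6,0,0,0,0.4],
    [0.9,0.11,1,0,0,0,0.4],
    [0.9,0.11,1,0,0,0,0.4],
    [0.9,0.11,1,0,0,0,0.4],
    [0.92,0.12,1,0,0,0,0.4],
    [0,0,1,0,0,0,0.4],
    [0,0,0.06,0,0,0,0.4]
  ]
}}

```text
time: 27.75
tool_pos: [652.6, 20.0, 125.8]
tcp_rot: [-180.0, 0.4, -0.0]
ft_force: [0.4, -0.5, 0.3]
finger_gap: 34.3
grip_force: 0.0
```

```bash
cat > look.py <<'E'
from st import *
import sys
s=sense();T=toolpose(s);print(s['tool_pos'].round(1),s['tcp_rot'].round(1),s['time'])
im=snapshot('wrist');C=cam('wrist',T);np.save('last.npy',im);np.save('lastT.npy',T)
for o in strays(im,C,verbose=False):
    p=o[2]
    if np.hypot(*(p[:2]-T[:2,3]))<45:
        # top face only: brightest cluster
        g=cv2.cvtColor(im,cv2.COLOR_RGB2GRAY);x,y=o[0].astype(int)
        w=g[y-20:y+21,x-20:x+21]
        print(*o)
        t,_=cv2.threshold(w[w>125].reshape(-1,1),0,255,cv2.THRESH_OTSU)
        m=np.zeros_like(g);m[y-20:y+21,x-20:x+21]=w>t
        n,l,st,ce=cv2.connectedComponentsWithStats(m);i=1+np.argmax(st[1:,4])
        X=onplane(C,cv2.findContours((l==i).astype(np.uint8),0,1)[0][0].reshape(-1,2),10)[:,:2].astype(np.float32)
        print('top',t,cv2.minAreaRect(X))
E
python3 look.py
```

```text
[652.6  20.  125.8] [-180.     0.4   -0. ] 27.75
[322.5 235.9] 288 [654.6  20.7   5. ] [656.   20.6] [14.9 11.9] 14.6
top 178.0 ((655.0109252929688, 20.864025115966797), (13.033204078674316, 10.394356727600098), 15.6760835647583)
```

Call:
{"api": "apply_moves", "payload": {
  "deltas": [
    [0,0,0,0,0,-0.9,0.4],
    [0,0,0,0,0,-0.9,0.4],
    [0,0,0.5,0,0,-0.9,0.4],
    [0,0,0.8,0,0,-0.55,0.4],
    [0,0,0.8,0,0,0,0.4],
    [0,0,0.8,0,0,0,0.4],
    [0,0,0,0,0,0,0.4],
    [0,0,0,0,0,0,0.4]
  ]
}}

```text
time: 28.8
tool_pos: [656.1, 20.7, 44.9]
tcp_rot: [179.9, -0.2, 14.9]
ft_force: [0.2, -0.5, -0.0]
finger_gap: 34.3
grip_force: 0.0
```

Call:
{"api": "apply_moves", "payload": {
  "deltas": [
    [-0.03,0,0.5,0,0,0,0.4],
    [0,0,0.44,0,0,0,0.4],
    [0,0,0,0,0,0,0.3],
    [0,0,0,0,0,0,0],
    [0,0,0,0,0,0,0],
    [0,0,0,0,0,0,0],
    [0,0,0,0,0,0,0]
  ],
  "grip_force": 30
}}

```text
time: 29.68
tool_pos: [654.3, 20.7, 14.5]
tcp_rot: [180.0, -0.0, 14.9]
ft_force: [1.8, 0.3, 4.2]
finger_gap: 10.7
grip_force: 31.0
```

```bash
python3 - <<'E'
from h import *
C=cam('wrist',np.load('w1T.npy'));k=.8
print('handle end/root z36',onplane(C,np.array([[368,38],[366,123]])*k,36).round(1).tolist())
print('wall tops z30 BL BR FL FR',onplane(C,np.array([[324,122],[404,128],[323,238],[395,243]])*k,30).round(1).tolist())
print('slugs z17',onplane(C,np.array([[347,158],[378,164]])*k,17).round(1).tolist())
C7=cam('wrist',np.load('w7T.npy'));q=640/533
print('w7 wall tops',onplane(C7,np.array([[471,115],[532,121],[453,188]])*q,30).round(1).tolist())
print('tri BL',tri([C,C7],[np.array((324,122))*k,np.array((471,115))*q]).round(1))
print('slugs w7',onplane(C7,[[578.9,165.2],[600.2,169.1]],12).round(1).tolist())
im=np.load('w1.npy');h=cv2.cvtColor(im,cv2.COLOR_RGB2HSV)
m=cv2.inRange(h,(0,170,60),(5,255,255))|cv2.inRange(h,(174,170,60),(180,255,255));ys,xs=np.nonzero(m)
hl=cv2.approxPolyDP(cv2.convexHull(np.c_[xs,ys].astype(np.int32)),8,True).reshape(-1,2);print('pad',hl.tolist(),onplane(C,hl,4)[:,:2].round(1).tolist())
E
```

```text
handle end/root z36 [[636.5, -290.3, 36.0], [571.4, -287.1, 36.0]]
wall tops z30 BL BR FL FR [[573.0, -249.6, 30.0], [568.2, -320.1, 30.0], [471.2, -243.6, 30.0], [466.6, -311.7, 30.0]]
slugs z17 [[543.8, -267.1, 17.0], [538.6, -295.9, 17.0]]
w7 wall tops [[572.4, -234.6, 30.0], [564.3, -319.0, 30.0], [470.5, -227.8, 30.0]]
tri BL [ 574.2 -246.5   13.2]
slugs w7 [[541.6, -269.1, 12.0], [536.9, -295.7, 12.0]]
pad [[335, 7], [332, 218], [233, 218], [219, 6]] [[669.1, -333.0], [433.0, -331.5], [432.9, -204.1], [669.8, -205.5]]
```

Call:
{"api": "apply_moves", "payload": {
  "deltas": [
    [0,0,-0.5,0,0,0,0],
    [0,0,-1,0,0,0,0],
    [0,0,-1,0,0,0,0],
    [0,0,-1,0,0,0,0]
  ]
}}

```text
time: 30.18
tool_pos: [653.1, 20.6, 120.3]
tcp_rot: [-180.0, 0.1, 14.9]
ft_force: [-0.3, -0.1, 0.2]
finger_gap: 11.0
grip_force: 29.6
```

Call:
{"api": "apply_moves", "payload": {
  "deltas": [
    [0,0,0,0,0,-1,0],
    [0,0,0,0,0,-1,0],
    [0,0,0,0,0,-1,0],
    [0,0,0,0,0,-1,0],
    [0,0,0,0,0,-1,0],
    [0,0,0,0,0,-1,0],
    [0,0,0,0,0,-1,0],
    [0,0,0,0,0,-1,0]
  ]
}}

```text
time: 31.18
tool_pos: [653.2, 20.6, 119.4]
tcp_rot: [-179.9, 0.1, 51.8]
ft_force: [-0.0, -0.0, -0.6]
finger_gap: 10.6
grip_force: 29.6
```

Call:
{"api": "apply_moves", "payload": {
  "deltas": [
    [0,0,0,0,0,-1,0],
    [0,0,0,0,0,-1,0],
    [0,0,0,0,0,-1,0],
    [0,0,0,0,0,-1,0],
    [0,0,0,0,0,-1,0],
    [0,0,0,0,0,-1,0],
    [0,0,0,0,0,-1,0],
    [0,0,0,0,0,-1,0]
  ]
}}

```text
time: 32.17
tool_pos: [653.2, 20.6, 119.4]
tcp_rot: [-179.9, 0.0, 88.4]
ft_force: [0.0, 0.6, -0.2]
finger_gap: 10.9
grip_force: 29.6
```

Call:
{"api": "apply_moves", "payload": {
  "deltas": [
    [0,0,0,0,0,-0.38,0],
    [-0.96,-0.47,0,0,0,0,0],
    [-0.96,-0.47,0,0,0,0,0],
    [-0.96,-0.47,0,0,0,0,0],
    [-0.96,-0.47,0,0,0,0,0],
    [-0.96,-0.47,0,0,0,0,0],
    [-0.96,-0.47,0,0,0,0,0],
    [-0.96,-0.47,0,0,0,0,0]
  ]
}}

```text
time: 33.17
tool_pos: [554.4, -181.8, 119.5]
tcp_rot: [-180.0, -0.0, 90.0]
ft_force: [-0.4, 0.2, 0.1]
finger_gap: 10.9
grip_force: 29.6
```

Call:
{"api": "apply_moves", "payload": {
  "deltas": [
    [-0.96,-0.47,0,0,0,0,0],
    [-0.96,-0.47,0,0,0,0,0],
    [-0.97,-0.5,0,0,0,0,0],
    [0,0,0,0,0,0,0],
    [0,0,0,0,0,0,0]
  ]
}}

```text
time: 33.8
tool_pos: [512.1, -267.3, 119.3]
tcp_rot: [-180.0, -0.0, 90.0]
ft_force: [0.2, 0.1, 0.3]
finger_gap: 10.8
grip_force: 29.6
```

```bash
python3 - <<'E'
from h import *
s=sense();T=toolpose(s);print(s['tool_pos'].round(1),s['tcp_rot'].round(1),s['time'])
im=snapshot('wrist');C=cam('wrist',T);np.save('w8.npy',im);np.save('w8T.npy',T)
o=np.array([519.5,-282,0]);r=R.from_euler('z',-3.2,degrees=True).as_matrix()
P=[o+r@p for p in np.array([[50,35,30],[50,-35,30],[-55,35,30],[-55,-35,30],[-8,14,7],[118,0,36]])]
q=proj(C,P);v=im.copy()
for a in q: cv2.circle(v,tuple(np.int32(a.round())),3,(0,255,0),1)
print(q.round());save('w8',v,1.2)
E
```

```text
[ 512.1 -267.3  119.3] [-180.   -0.   90.] 33.8
[[412. 225.]
 [400. 320.]
 [254. 217.]
 [254. 313.]
 [324. 242.]
 [508. 283.]]
```

View pics/w8.png

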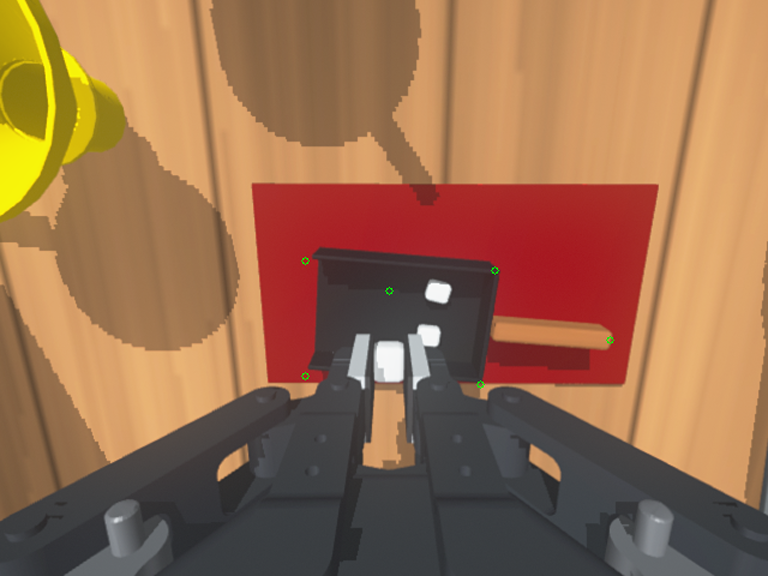

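The scoop matches the predicted points (back corners at 494,268 and 481,383; handle end at 611,338), and the drop slot near (389,290) is free. Lowering and releasing.

Call:
{"api": "apply_moves", "payload": {
  "deltas": [
    [0,0,0.8,0,0,0,0],
    [0,0,0.8,0,0,0,0],
    [0,0,0.8,0,0,0,0],
    [0,0,0.38,0,0,0,0],
    [0,0,0,0,0,0,0],
    [0,0,0,0,0,0,0.28],
    [0,0,0,0,0,0,0.28],
    [0,0,-0.8,0,0,0,0.28]
  ]
}}

```text
time: 34.85
tool_pos: [510.9, -267.0, 58.9]
tcp_rot: [-179.9, -0.1, 90.0]
ft_force: [0.1, 0.2, -0.1]
finger_gap: 23.9
grip_force: 0.0
```

Call:
{"api": "apply_moves", "payload": {
  "deltas": [
    [0,0,-1,0,0,0,0.4],
    [0,0,-1,0,0,0,0.4],
    [0,0,-0.4,0,0,0,0.4],
    [0,0,0,0,0,0,0.4]
  ]
}}

```text
time: 35.35
tool_pos: [512.8, -268.2, 133.0]
tcp_rot: [179.9, 0.1, 90.0]
ft_force: [0.5, -0.1, -0.3]
finger_gap: 34.1
grip_force: 0.0
```

```bash
cat > scoopstate.py <<'E'
from h import *
# silver blobs in the pan from wrist view, in scoop coordinates
s=sense();T=toolpose(s);print(s['tool_pos'].round(1),s['tcp_rot'].round(1),s['time'])
im=snapshot('wrist');C=cam('wrist',T);h=cv2.cvtColor(im,cv2.COLOR_RGB2HSV)
o=np.array([519.5,-282]);a=np.radians(-3.2)
n,l,st,ce=cv2.connectedComponentsWithStats(((h[...,1]<75)&(h[...,2]>125)).astype(np.uint8))
for i in range(1,n):
    if st[i][4]<60: continue
    p=onplane(C,[ce[i]],12)[0][:2]-o;q=[p[0]*np.cos(a)+p[1]*np.sin(a),-p[0]*np.sin(a)+p[1]*np.cos(a)]
    if abs(q[0])<80 and abs(q[1])<60: print('in pan',np.round(q,1),st[i][4])
E
python3 scoopstate.py; python3 - <<'E'
from h import *
sc=snapshot('scene');h=cv2.cvtColor(sc,cv2.COLOR_RGB2HSV);C=cam('scene')
n,l,st,ce=cv2.connectedComponentsWithStats(cv2.inRange(h,(0,0,150),(180,60,255)))
for i in range(1,n):
    p=onplane(C,[ce[i]],5)[0]
    if 8<=st[i][4]<80 and 400<p[0]<780 and -350<p[1]<280: print(p.round())
E
```

```text
[ 512.8 -268.2  133. ] [1.799e+02 1.000e-01 9.000e+01] 35.35
in pan [-7.4 14.2] 293
in pan [22.  16.3] 296
in pan [ 18.4 -12.3] 300
in pan [-49.  -40.7] 544
in pan [ 40.9 -35.9] 563
[590. 214.   5.]
[621. 127.   5.]
[640. -53.   5.]
[ 507. -265.    5.]
[ 536. -264.    5.]
[ 531. -293.    5.]
```

Three pieces are in the scoop. One stray was knocked to about (590,214), which I'll handle later. Next is the stray at (641,-53).

Call:
{"api": "apply_moves", "payload": {
  "deltas": [
    [0.89,0.54,0,0,0,0,0.4],
    [0.89,0.54,0,0,0,0,0.4],
    [0.89,0.54,0,0,0,0,0.4],
    [0.89,0.54,0,0,0,0,0.4],
    [0.89,0.54,0,0,0,0,0.4],
    [0.89,0.54,0,0,0,0,0.4],
    [0.89,0.54,0,0,0,0,0.4],
    [0.9,0.52,0,0,0,0,0.4]
  ]
}}

```text
time: 36.45
tool_pos: [640.4, -52.7, 129.6]
tcp_rot: [-179.8, -0.0, 90.0]
ft_force: [0.3, -0.2, -0.3]
finger_gap: 34.3
grip_force: 0.0
```

Call:
{"api": "apply_moves", "payload": {
  "deltas": [
    [0,0,0,0,0,-0.9,0.4],
    [0,0,0,0,0,-0.9,0.4],
    [0,0,0,0,0,-0.9,0.4],
    [0,0,0,0,0,-0.9,0.4],
    [0,0,0,0,0,0,0.4]
  ]
}}

```text
time: 37.08
tool_pos: [640.0, -53.6, 129.9]
tcp_rot: [-179.9, -0.1, 106.5]
ft_force: [0.6, -0.4, 0.1]
finger_gap: 34.4
grip_force: 0.0
```

```bash
python3 look.py
```

```text
[640.  -53.6 129.9] [-1.799e+02 -1.000e-01  1.065e+02] 37.075
[326.1 238.2] 305 [642.  -53.5   5. ] [641.6 -52.6] [13.9 13.5] 16.5
top 175.0 ((641.4810791015625, -52.22972106933594), (12.330604553222656, 11.094138145446777), 16.54759979248047)
```

Call:
{"api": "apply_moves", "payload": {
  "deltas": [
    [0,0.06,0.6,0,0,0,0.4],
    [0,0,0.8,0,0,0,0.4],
    [0,0,0.8,0,0,0,0.4],
    [0,0,0.8,0,0,0,0.4],
    [0,0,0.5,0,0,0,0.4],
    [0,0,0.3,0,0,0,0.4],
    [0,0,0,0,0,0,0.3],
    [0,0,0,0,0,0,0]
  ]
}}

```text
time: 38.12
tool_pos: [643.5, -53.4, 18.9]
tcp_rot: [179.9, 0.0, 106.5]
ft_force: [-0.3, 0.2, -0.6]
finger_gap: 12.8
grip_force: 29.2
```

Call:
{"api": "apply_moves", "payload": {
  "deltas": [
    [0,0,0,0,0,0,0],
    [0,0,0,0,0,0,0],
    [0,0,0,0,0,0,0]
  ]
}}

```text
time: 38.5
tool_pos: [643.3, -53.3, 18.7]
tcp_rot: [179.9, 0.0, 106.5]
ft_force: [-0.2, -0.2, 3.8]
finger_gap: 12.5
grip_force: 29.6
```

Call:
{"api": "apply_moves", "payload": {
  "deltas": [
    [0,0,-0.6,0,0,0,0],
    [0,0,-0.9,0,0,0,0],
    [0,0,-0.9,0,0,0,0],
    [-0.5,-0.5,-1,0,0,0,0],
    [-0.8,-0.8,0,0,0,0,0],
    [-0.9,-0.9,0,0,0,0,0],
    [-0.9,-0.9,0,0,0,0,0],
    [-0.9,-0.9,0,0,0,0,0]
  ]
}}

```text
time: 39.5
tool_pos: [561.4, -203.5, 121.3]
tcp_rot: [180.0, 0.0, 106.5]
ft_force: [0.9, 0.2, 0.8]
finger_gap: 11.8
grip_force: 29.3
```

Call:
{"api": "apply_moves", "payload": {
  "deltas": [
    [-0.9,-0.9,0,0,0,0,0],
    [-0.9,-0.9,0,0,0,0,0],
    [-0.7,-0.7,0,0,0,0,0],
    [0,0,0,0,0,0,0],
    [0,0,0,0,0,0,0]
  ]
}}

```text
time: 40.12
tool_pos: [511.6, -295.4, 120.7]
tcp_rot: [180.0, 0.0, 106.5]
ft_force: [0.7, 0.1, -0.2]
finger_gap: 12.2
grip_force: 29.3
```

```bash
python3 scoopstate.py; python3 -c "
from h import *
print(delta((510.7,-295.5,38),(180,0,106.5)))"
```

```text
[ 511.6 -295.4  120.7] [180.    0.  106.5] 40.125
in pan [-7.3 14.3] 348
in pan [22.1 16.6] 345
in pan [ 18.4 -12.2] 342
in pan [ 27.4 -48.8] 537
in pan [  7.6 -54.1] 830
(array([-0.005, -0.038,  2.748]), array([0.007, 0.001, 0.01 ]))
```

Call:
{"api": "apply_moves", "payload": {
  "deltas": [
    [0,0,0.8,0,0,0,0],
    [0,0,0.8,0,0,0,0],
    [0,0,0.8,0,0,0,0],
    [0,0,0.35,0,0,0,0],
    [0,0,0,0,0,0,0],
    [0,0,0,0,0,0,0.28],
    [0,0,0,0,0,0,0.28],
    [0,0,-0.8,0,0,0,0.28]
  ]
}}

```text
time: 41.18
tool_pos: [510.0, -294.9, 60.3]
tcp_rot: [-179.9, -0.1, 106.5]
ft_force: [0.1, -1.2, -0.9]
finger_gap: 24.2
grip_force: 0.0
```

Call:
{"api": "apply_moves", "payload": {
  "deltas": [
    [0,0,-1,0,0,0,0.4],
    [0,0,-1,0,0,0,0.4],
    [0,0,-0.8,0,0,0,0.4],
    [0,0,0,0,0,0,0.4]
  ]
}}

```text
time: 41.68
tool_pos: [513.0, -297.0, 148.9]
tcp_rot: [179.8, 0.3, 106.5]
ft_force: [0.3, 0.2, 0.2]
finger_gap: 34.1
grip_force: 0.0
```

```bash
python3 scoopstate.py; python3 - <<'E'
from h import *
sc=snapshot('scene');h=cv2.cvtColor(sc,cv2.COLOR_RGB2HSV);C=cam('scene')
n,l,st,ce=cv2.connectedComponentsWithStats(cv2.inRange(h,(0,0,150),(180,60,255)))
for i in range(1,n):
    p=onplane(C,[ce[i]],5)[0]
    if 8<=st[i][4]<80 and 400<p[0]<780 and -350<p[1]<280: print(p.round())
print(delta((624.5,125,130),(180,0,106.5)))
E
```

```text
[ 513.  -297.   148.9] [179.8   0.3 106.5] 41.675
in pan [-8.3 12.6] 275
in pan [21.1 15.2] 268
in pan [ -7.3 -14. ] 279
in pan [ 17.8 -13.6] 277
in pan [ 60.5 -55.5] 555
[590. 214.   5.]
[621. 127.   5.]
[ 453. -223.    5.]
[ 506. -266.    5.]
[ 505. -293.    5.]
[ 536. -265.    5.]
[ 531. -294.    5.]
(array([12.374,  7.604,  0.512]), array([0.006, 0.007, 0.004]))
```

Call:
{"api": "apply_moves", "payload": {
  "deltas": [
    [0.95,0.58,0,0,0,0,0.4],
    [0.95,0.58,0,0,0,0,0.4],
    [0.95,0.58,0,0,0,0,0.4],
    [0.95,0.58,0,0,0,0,0.4],
    [0.95,0.58,0,0,0,0,0.4],
    [0.95,0.58,0,0,0,0,0.4],
    [0.95,0.58,0,0,0,0,0.4],
    [0.95,0.58,0,0,0,0,0.4]
  ]
}}

```text
time: 42.78
tool_pos: [579.1, -36.3, 143.6]
tcp_rot: [-179.9, -0.1, 106.5]
ft_force: [0.5, -1.0, -0.1]
finger_gap: 34.3
grip_force: 0.0
```

Call:
{"api": "apply_moves", "payload": {
  "deltas": [
    [0.95,0.58,0,0,0,0,0.4],
    [0.95,0.58,0,0,0,0,0.4],
    [0.95,0.58,0.2,0,0,-0.7,0.4],
    [0.95,0.6,0.2,0,0,-0.7,0.4],
    [0.9,0.6,0.1,0,0,0,0.4],
    [0,0,0,0,0,0,0.4],
    [0,0,0,0,0,0,0.4]
  ]
}}

```text
time: 43.65
tool_pos: [618.2, 123.6, 129.1]
tcp_rot: [-179.9, -0.0, 113.0]
ft_force: [0.4, 0.1, 0.1]
finger_gap: 33.5
grip_force: 0.0
```

```bash
python3 look.py
```

```text
[618.2 123.6 129.1] [-179.9   -0.   113. ] 43.65
[331.4 239.7] 306 [624.5 124.4   5. ] [623.5 125.5] [13.8 13.5] 23.7
top 180.0 ((623.342041015625, 125.92765045166016), (12.301335334777832, 11.07822036743164), 22.9964542388916)
```

Call:
{"api": "apply_moves", "payload": {
  "deltas": [
    [-0.03,0.2,0.6,0,0,0,0.4],
    [0,0,0.8,0,0,0,0.4],
    [0,0,0.8,0,0,0,0.4],
    [0,0,0.8,0,0,0,0.4],
    [0,0,0.5,0,0,0,0.4],
    [0,0,0.33,0,0,0,0.4],
    [0,0,0,0,0,0,0.3],
    [0,0,0,0,0,0,0]
  ]
}}

```text
time: 44.7
tool_pos: [625.5, 125.7, 16.3]
tcp_rot: [179.9, 0.0, 112.9]
ft_force: [0.6, 0.5, 0.0]
finger_gap: 12.8
grip_force: 30.1
```

Call:
{"api": "apply_moves", "payload": {
  "deltas": [
    [0,0,0,0,0,0,0],
    [0,0,0,0,0,0,0],
    [0,0,0,0,0,0,0],
    [0,0,-0.6,0,0,0,0],
    [0,0,-0.9,0,0,0,0],
    [0,0,-1,0,0,0,0],
    [0,0,-1,0,0,0,0],
    [0,0,-0.5,0,0,0,0]
  ]
}}

```text
time: 45.7
tool_pos: [626.0, 125.8, 138.7]
tcp_rot: [179.8, 0.1, 112.9]
ft_force: [-0.1, -0.9, -0.3]
finger_gap: 12.7
grip_force: 30.1
```

```bash
python3 -c "
from h import *
s=sense();print(s['tool_pos'],s['finger_gap'])
print(delta((492.3,-266.5,140),(180,0,113)))"
```

```text
[625.97160642 125.82545748 138.73206936] 12.748627055068459
(array([-10.306,  -9.201,  -0.064]), array([ 0.044,  0.012, -0.012]))
```

Call:
{"api": "apply_moves", "payload": {
  "deltas": [
    [-0.94,-0.84,0,0,0,0,0],
    [-0.94,-0.84,0,0,0,0,0],
    [-0.94,-0.84,0,0,0,0,0],
    [-0.94,-0.84,0,0,0,0,0],
    [-0.94,-0.84,0,0,0,0,0],
    [-0.94,-0.84,0,0,0,0,0],
    [-0.94,-0.84,0,0,0,0,0],
    [-0.94,-0.84,0,0,0,0,0]
  ]
}}

```text
time: 46.7
tool_pos: [526.3, -161.7, 135.4]
tcp_rot: [-180.0, -0.0, 112.9]
ft_force: [0.6, -0.3, -0.2]
finger_gap: 12.7
grip_force: 30.1
```

Call:
{"api": "apply_moves", "payload": {
  "deltas": [
    [-0.94,-0.84,0,0,0,0,0],
    [-0.94,-0.84,0,0,0,0,0],
    [-0.91,-0.8,0,0,0,0,0],
    [0,0,0.4,0,0,0,0],
    [0,0,0,0,0,0,0],
    [0,0,0,0,0,0,0]
  ]
}}

```text
time: 47.45
tool_pos: [491.3, -265.7, 123.2]
tcp_rot: [-180.0, -0.1, 113.0]
ft_force: [-0.8, -0.3, -0.1]
finger_gap: 13.0
grip_force: 30.1
```

```bash
python3 scoopstate.py; python3 -c "
from h import *
print(delta((492.3,-266.5,38),(180,0,113)))"
```

```text
[ 491.3 -265.7  123.2] [-1.80e+02 -1.00e-01  1.13e+02] 47.45
in pan [-8.1 12.5] 314
in pan [21.2 15.1] 306
in pan [-27.4 -35.5] 526
in pan [ -8.1 -26. ] 966
in pan [  9.8 -16.7] 531
(array([-0.031,  0.015,  2.851]), array([-0.   , -0.004,  0.003]))
```

Call:
{"api": "apply_moves", "payload": {
  "deltas": [
    [0,0,0.8,0,0,0,0],
    [0,0,0.8,0,0,0,0],
    [0,0,0.8,0,0,0,0],
    [0,0,0.45,0,0,0,0],
    [0,0,0,0,0,0,0],
    [0,0,0,0,0,0,0.28],
    [0,0,0,0,0,0,0.28],
    [0,0,-0.8,0,0,0,0.28]
  ]
}}

```text
time: 48.5
tool_pos: [490.1, -266.0, 61.0]
tcp_rot: [-179.9, -0.2, 112.9]
ft_force: [0.3, 1.5, -0.0]
finger_gap: 24.0
grip_force: 0.0
```

Call:
{"api": "apply_moves", "payload": {
  "deltas": [
    [0,0,-1,0,0,0,0.4],
    [0,0,-1,0,0,0,0.4],
    [0,0,-0.8,0,0,0,0.4],
    [0,0,0,0,0,0,0.4]
  ]
}}

```text
time: 49.0
tool_pos: [493.0, -268.0, 149.4]
tcp_rot: [179.8, 0.3, 112.9]
ft_force: [0.0, -0.1, -0.5]
finger_gap: 34.0
grip_force: 0.0
```

```bash
python3 scoopstate.py; python3 - <<'E'
from h import *
sc=snapshot('scene');h=cv2.cvtColor(sc,cv2.COLOR_RGB2HSV);C=cam('scene')
n,l,st,ce=cv2.connectedComponentsWithStats(cv2.inRange(h,(0,0,150),(180,60,255)))
for i in range(1,n):
    p=onplane(C,[ce[i]],5)[0]
    if 8<=st[i][4]<80 and 400<p[0]<780 and -350<p[1]<280: print(p.round())
print(delta((592,213,130),(180,0,113)))
E
```

```text
[ 493.  -268.   149.4] [179.8   0.3 112.9] 49.0
in pan [-28.   12.8] 257
in pan [-8.2 12.4] 263
in pan [21.1 15. ] 248
in pan [ -7.1 -14.2] 261
in pan [ 16.8 -13.7] 220
in pan [ 43.3 -20.5] 547
[590. 214.   5.]
[ 423. -180.    5.]
[ 486. -264.    5.]
[ 506. -266.    5.]
[ 505. -293.    5.]
[ 536. -265.    5.]
[ 531. -294.    5.]
(array([13.422,  9.326,  0.53 ]), array([ 0.004,  0.007, -0.014]))
```

Call:
{"api": "apply_moves", "payload": {
  "deltas": [
    [-0.39,0.92,-0.3,0,0,0,0.4],
    [-0.39,0.92,-0.3,0,0,0,0.4],
    [0.95,0.5,0,0,0,0,0.4],
    [0.95,0.5,0,0,0,0,0.4],
    [0.95,0.5,0,0,0,0,0.4],
    [0.95,0.5,0,0,0,0,0.4],
    [0.95,0.5,0,0,0,0,0.4],
    [0.95,0.5,0,0,0,0,0.4]
  ]
}}

```text
time: 50.1
tool_pos: [566.5, -73.0, 162.2]
tcp_rot: [-179.9, -0.1, 112.9]
ft_force: [0.8, 0.1, 0.7]
finger_gap: 34.0
grip_force: 0.0
```

Call:
{"api": "apply_moves", "payload": {
  "deltas": [
    [0.95,0.5,0,0,0,0,0.4],
    [0.95,0.5,0,0,0,0,0.4],
    [0.95,0.5,0,0,0,0,0.4],
    [0.95,0.5,0,0,0,0,0.4],
    [0.95,0.5,0,0,0,0,0.4],
    [0.95,0.5,0,0,0,0,0.4],
    [0.95,0.5,0,0,0,0,0.4],
    [0.95,0.5,0.3,0,0,0,0.4]
  ]
}}

```text
time: 51.1
tool_pos: [588.8, 183.5, 154.0]
tcp_rot: [-180.0, -0.0, 112.9]
ft_force: [0.5, -0.6, 0.3]
finger_gap: 33.8
grip_force: 0.0
```

Call:
{"api": "apply_moves", "payload": {
  "deltas": [
    [0.9,0.5,0.6,0,0,0,0.4],
    [0,0,0.2,0,0,0,0.4],
    [0,0,0,0,0,0,0.4]
  ]
}}

```text
time: 51.48
tool_pos: [591.2, 212.5, 129.0]
tcp_rot: [-179.8, -0.0, 113.0]
ft_force: [-0.3, -0.3, -0.2]
finger_gap: 33.9
grip_force: 0.0
```

```bash
python3 look.py
```

```text
[591.2 212.5 129. ] [-179.8   -0.   113. ] 51.475
[325.8 239.5] 308 [593.1 211.7   5. ] [592.6 212.8] [13.3 14.6] 171.0
top 181.0 ((592.47607421875, 212.95504760742188), (11.709534645080566, 13.082786560058594), 81.3841323852539)
```

Call:
{"api": "apply_moves", "payload": {
  "deltas": [
    [0,0,0,0,0,1,0.4],
    [0,0,0,0,0,1,0.4],
    [0,0,0,0,0,1,0.4],
    [0,0,0.3,0,0,1,0.4],
    [0,0,0.5,0,0,1,0.4],
    [0,0,0.6,0,0,1,0.4],
    [0,0.05,0.7,0,0,0.9,0.4],
    [0,0,0.7,0,0,0,0.4]
  ]
}}

```text
time: 52.52
tool_pos: [594.6, 212.2, 47.1]
tcp_rot: [179.9, -0.0, 81.3]
ft_force: [0.0, -0.2, -0.1]
finger_gap: 33.9
grip_force: 0.0
```

Call:
{"api": "apply_moves", "payload": {
  "deltas": [
    [0,0,0.6,0,0,0,0.4],
    [0,0,0.4,0,0,0,0.4],
    [0,0,0,0,0,0,0.3],
    [0,0,0,0,0,0,0],
    [0,0,0,0,0,0,0],
    [0,0,0,0,0,0,0],
    [0,0,0,0,0,0,0]
  ]
}}

```text
time: 53.4
tool_pos: [594.1, 213.2, 17.4]
tcp_rot: [180.0, -0.0, 81.3]
ft_force: [0.6, 0.6, 0.7]
finger_gap: 12.4
grip_force: 30.3
```

Call:
{"api": "apply_moves", "payload": {
  "deltas": [
    [0,0,-0.6,0,0,0,0],
    [0,0,-0.9,0,0,0,0],
    [0,0,-1,0,0,0,0],
    [0,0,-1,0,0,0,0],
    [0,0,-1,0,0,0,0],
    [0,0,0,0,0,0,0]
  ]
}}

```text
time: 54.15
tool_pos: [596.2, 213.8, 157.1]
tcp_rot: [179.6, -0.2, 81.3]
ft_force: [0.6, 0.6, -0.2]
finger_gap: 12.7
grip_force: 30.1
```

```bash
python3 -c "
from h import *
s=sense();print(s['tool_pos'],s['finger_gap'])
print(delta((490.8,-294.4,140),(180,0,81.4)))"
```

```text
[596.23117206 213.75626112 157.1296936 ] 12.668973089819973
(array([-17.277,  -0.92 ,   0.512]), array([ 0.086, -0.038, -0.019]))
```

Call:
{"api": "apply_moves", "payload": {
  "deltas": [
    [-1,0.1,0,0,0,0,0],
    [-1,0.1,0,0,0,0,0],
    [-1,0,0,0,0,0,0],
    [-1,0,0,0,0,0,0],
    [-1,0,0,0,0,0,0],
    [-1,0,0,0,0,0,0],
    [-1,0,0,0,0,0,0],
    [-1,0,0,0,0,0,0]
  ]
}}

```text
time: 55.15
tool_pos: [562.8, -25.9, 151.5]
tcp_rot: [-179.9, 0.0, 81.3]
ft_force: [0.3, 0.2, -0.4]
finger_gap: 12.9
grip_force: 30.1
```

Call:
{"api": "apply_moves", "payload": {
  "deltas": [
    [-1,0,0,0,0,0,0],
    [-1,0,0,0,0,0,0],
    [-1,0,0,0,0,0,0],
    [-1,0,0,0,0,0,0],
    [-1,-0.2,0,0,0,0,0],
    [-1,-0.2,0,0,0,0,0],
    [-1,-0.2,0,0,0,0,0],
    [-1,-0.2,0,0,0,0,0]
  ]
}}

```text
time: 56.15
tool_pos: [502.7, -259.4, 151.5]
tcp_rot: [-180.0, -0.0, 81.3]
ft_force: [-0.9, 0.9, -0.6]
finger_gap: 12.5
grip_force: 30.1
```

Call:
{"api": "apply_moves", "payload": {
  "deltas": [
    [-1,-0.2,0.3,0,0,0,0],
    [-0.28,-0.12,0.5,0,0,0,0],
    [0,0,0.3,0,0,0,0],
    [0,0,0,0,0,0,0],
    [0,0,0,0,0,0,0]
  ]
}}

```text
time: 56.78
tool_pos: [488.8, -294.4, 119.2]
tcp_rot: [180.0, -0.0, 81.4]
ft_force: [-0.3, -0.1, -0.0]
finger_gap: 12.7
grip_force: 30.1
```

```bash
python3 scoopstate.py; python3 -c "
from h import *
print(delta((490.8,-294.4,38),(180,0,81.4)))"
```

```text
[ 488.8 -294.4  119.2] [180.   -0.   81.4] 56.775
in pan [21.2 15.3] 367
in pan [-8.2 12.5] 354
in pan [-28.   12.8] 348
in pan [ 17.8 -13.5] 366
in pan [ -7.3 -13.9] 348
in pan [-54.  -55.4] 519
in pan [-13.4 -59.6] 546
(array([0.018, 0.058, 2.717]), array([ 0.009,  0.003, -0.005]))
```

Call:
{"api": "apply_moves", "payload": {
  "deltas": [
    [0,0.05,0.8,0,0,0,0],
    [0,0,0.8,0,0,0,0],
    [0,0,0.8,0,0,0,0],
    [0,0,0.32,0,0,0,0],
    [0,0,0,0,0,0,0],
    [0,0,0,0,0,0,0.28],
    [0,0,0,0,0,0,0.28],
    [0,0,-0.8,0,0,0,0.28]
  ]
}}

```text
time: 57.82
tool_pos: [488.5, -294.6, 60.3]
tcp_rot: [-179.8, -0.1, 81.3]
ft_force: [-0.1, 0.0, -0.6]
finger_gap: 24.2
grip_force: 0.0
```

Call:
{"api": "apply_moves", "payload": {
  "deltas": [
    [0,0,-1,0,0,0,0.4],
    [0,0,-1,0,0,1,0.4],
    [0,0,-0.5,0,0,1,0.5],
    [0,0,0,0,0,1,0.5],
    [0,0,0,0,0,1,0.5],
    [0,0,0,0,0,1,0.5],
    [0,0,0,0,0,1,0.5],
    [0,0,0,0,0,1,0.5]
  ]
}}

```text
time: 58.82
tool_pos: [490.0, -295.7, 137.2]
tcp_rot: [179.9, -0.0, 49.1]
ft_force: [0.4, -0.0, 0.6]
finger_gap: 42.5
grip_force: 0.0
```

Call:
{"api": "apply_moves", "payload": {
  "deltas": [
    [0,0,0,0,0,1,0.5],
    [0,0,0,0,0,1,0.5],
    [0,0,0,0,0,1,0.5],
    [0,0,0,0,0,1,0.5],
    [0,0,0,0,0,1,0.5],
    [0,0,0,0,0,1,0.5],
    [0,0,0,0,0,1,0.5],
    [0,0,0,0,0,1,0.5]
  ]
}}

```text
time: 59.82
tool_pos: [490.0, -295.6, 137.2]
tcp_rot: [179.9, -0.0, 12.4]
ft_force: [-0.7, -1.3, 0.4]
finger_gap: 42.7
grip_force: 0.0
```

Call:
{"api": "apply_moves", "payload": {
  "deltas": [
    [0,0,0,0,0,1,0.5],
    [0,0,0,0,0,1,0.5],
    [0,0,0,0,0,1,0.5],
    [0.5,0,0,0,0,0.45,0.5],
    [0,0,0,0,0,0,0.5],
    [0,0,0,0,0,0,0.5]
  ]
}}

```text
time: 60.58
tool_pos: [504.5, -295.8, 136.6]
tcp_rot: [180.0, -0.0, -3.2]
ft_force: [0.9, 0.0, -0.3]
finger_gap: 43.0
grip_force: 0.0
```

```bash
python3 scoopstate.py; python3 - <<'E'
from h import *
s=sense();T=toolpose(s);im=snapshot('wrist');C=cam('wrist',T);np.save('w9.npy',im);np.save('w9T.npy',T)
h=cv2.cvtColor(im,cv2.COLOR_RGB2HSV)
rough=proj(C,[[570,-288,36],[638,-290,36]]);print(rough.round())
x0,y0=rough.min(0).astype(int)-25;x1,y1=rough.max(0).astype(int)+25;y0=max(y0,0)
m=np.zeros(im.shape[:2],np.uint8);m[y0:y1,x0:x1]=((h[...,0]>7)&(h[...,0]<22)&(h[...,2]>110))[y0:y1,x0:x1]
n,l,st,ce=cv2.connectedComponentsWithStats(m);i=1+np.argmax(st[1:,4]);print(st[i])
ys,xs=np.nonzero(l==i);P=[((xs[ys==y].min()+xs[ys==y].max())/2,y) for y in range(ys.min()+4,ys.max()-4,2)]
X=onplane(C,P,36)[:,:2];v=cv2.fitLine(X.astype(np.float32),2,0,.01,.01).ravel();print(v,np.degrees(np.arctan(v[1]/v[0])),X[[0,-1]].round(1),'y@604',v[3]+(604.4-v[2])*v[1]/v[0])
save('w9',im)
E
```

```text
[ 504.5 -295.8  136.6] [180.   -0.   -3.2] 60.575
in pan [20.9 15.6] 306
in pan [ 17.5 -13.4] 309
in pan [ -7.5 -13.8] 299
in pan [-8.6 12.8] 295
in pan [-28.3  13.2] 288
in pan [-28.4 -16.5] 282
[[306. 152.]
 [302.  36.]]
[ 293   37   19  115 2121]
[ 9.970572e-01 -7.666156e-02  6.058597e+02 -2.878382e+02] -4.396697 [[ 635.5 -289.8]
 [ 574.7 -285.6]] y@604 -287.72595
```

View pics/w9.png

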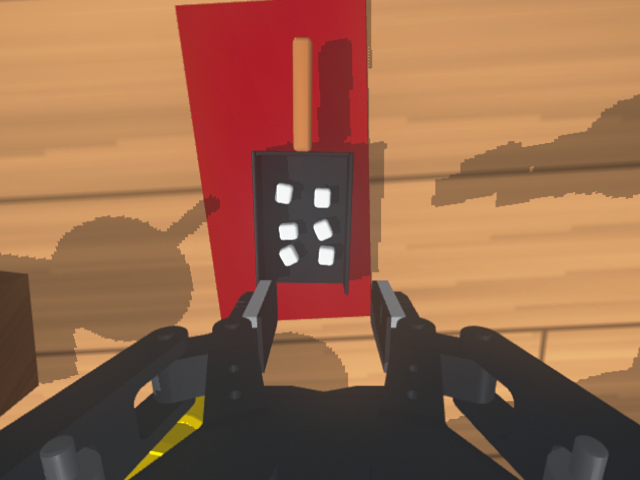

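The picture shows all six pieces in the pan, between (284,193) and (326,255), with the handle at (302,40–150). I'll triangulate the handle end, then grip it.

```bash
python3 -c "
from h import *
print('handle end top',tri([cam('wrist',np.load('w1T.npy')),cam('wrist',np.load('w9T.npy'))],[(294.4,30.4),(302.5,38)]))
print(delta((604.4,-287.7,24),(180,0,-3.7)))"
```

```text
handle end top [ 635.76251678 -290.55613512   39.61006408]
(array([ 3.315, -0.456,  3.748]), array([0.   , 0.003, 0.103]))
```

Call:
{"api": "apply_moves", "payload": {
  "deltas": [
    [0.8,-0.11,0,0,0,0.1,0.5],
    [0.83,-0.11,0,0,0,0,0.5],
    [0.83,-0.12,0,0,0,0,0.5],
    [0.85,-0.12,0.3,0,0,0,0.5],
    [0,0,0.8,0,0,0,0.5],
    [0,0,0.8,0,0,0,0.5],
    [0,0,0.8,0,0,0,0.5],
    [0,0,0.6,0,0,0,0.5]
  ]
}}

```text
time: 61.68
tool_pos: [604.0, -288.1, 36.0]
tcp_rot: [-180.0, 0.1, -3.7]
ft_force: [0.2, 0.5, -0.6]
finger_gap: 42.5
grip_force: 0.0
```

Call:
{"api": "apply_moves", "payload": {
  "deltas": [
    [0,0,0.4,0,0,0,0.5],
    [0,0,0,0,0,0,0.5],
    [0,0,0,0,0,0,0.5]
  ]
}}

```text
time: 62.05
tool_pos: [605.3, -288.6, 26.5]
tcp_rot: [180.0, -0.1, -3.7]
ft_force: [0.2, -0.6, 0.7]
finger_gap: 42.6
grip_force: 0.0
```

Call:
{"api": "apply_moves", "payload": {
  "deltas": [
    [0,-0.03,0.08,0,0,0,0.5],
    [0,0,0,0,0,0,0.3],
    [0,0,0,0,0,0,0],
    [0,0,0,0,0,0,0],
    [0,0,0,0,0,0,0],
    [0,0,0,0,0,0,0],
    [0,0,0,0,0,0,0]
  ],
  "grip_force": 90
}}

```text
time: 62.92
tool_pos: [605.0, -287.3, 23.3]
tcp_rot: [180.0, -0.0, -3.7]
ft_force: [-0.7, 2.5, 4.4]
finger_gap: 10.8
grip_force: 88.1
```

```bash
python3 -c "
from h import *
s=sense();print(s['tool_pos'],s['tcp_rot'],s['finger_gap'],s['grip_force'],s['ft_force'])"
```

```text
[ 604.95393823 -287.29086205   23.32070337] [ 1.79998026e+02 -1.97448745e-02 -3.70986353e+00] 10.777442314548942 88.12609076499939 [-0.73100662  2.52017471  4.41763878]
```

Gripped. I'll lift with a slight backward tilt and carry it to the funnel.

Call:
{"api": "apply_moves", "payload": {
  "deltas": [
    [0,0,-0.2,0,0,0,0],
    [0,0,-0.4,0,0,0,0],
    [0,0,-0.6,0,-0.3,0,0],
    [0,0,-0.8,0,-0.3,0,0],
    [0,0,-0.9,0,-0.4,0,0],
    [0,0,-0.9,0,-0.4,0,0],
    [0,0,-0.9,0,-0.35,0,0],
    [0,0,-0.6,0,0,0,0]
  ]
}}

```text
time: 63.92
tool_pos: [615.2, -288.2, 183.4]
tcp_rot: [180.0, 7.9, -3.7]
ft_force: [1.2, -0.5, -3.0]
finger_gap: 10.4
grip_force: 87.8
```

Call:
{"api": "apply_moves", "payload": {
  "deltas": [
    [0,0,-0.4,0,0,0,0],
    [0,-0.2,0,0,0,0,0],
    [0,-0.4,0,0,0,0,0],
    [0,-0.6,0,0,0,0,0],
    [-0.1,-0.8,0,0,0,0,0],
    [-0.15,-0.8,0,0,0,0,0],
    [-0.15,-0.8,0,0,0,0,0],
    [-0.15,-0.8,0,0,0,0,0]
  ]
}}

```text
time: 64.92
tool_pos: [608.0, -153.3, 196.0]
tcp_rot: [180.0, 8.0, -3.7]
ft_force: [-1.1, -0.2, -2.2]
finger_gap: 10.1
grip_force: 87.8
```

Call:
{"api": "apply_moves", "payload": {
  "deltas": [
    [-0.15,-0.8,0,0,0,0,0],
    [-0.15,-0.8,0,0,0,0,0],
    [-0.15,-0.8,0,0,0,0,0],
    [-0.1,-0.8,0,0,0,0,0],
    [0,-0.8,0,0,0,0,0],
    [0,-0.7,0,0,0,0,0],
    [0,-0.5,0,0,0,0,0],
    [0,-0.26,0,0,0,0,0]
  ]
}}

```text
time: 65.92
tool_pos: [602.6, 10.2, 197.9]
tcp_rot: [180.0, 8.0, -3.7]
ft_force: [-0.0, -0.5, -2.2]
finger_gap: 10.4
grip_force: 87.8
```

Call:
{"api": "apply_moves", "payload": {
  "deltas": [
    [0,0,0,0,0,0,0],
    [0,0,0,0,0,0,0]
  ]
}}

```text
time: 66.18
tool_pos: [602.5, 8.6, 198.0]
tcp_rot: [180.0, 8.0, -3.7]
ft_force: [-0.5, -0.1, -2.9]
finger_gap: 10.7
grip_force: 87.8
```

```bash
cat > lip.py <<'E'
from h import *
s=sense();T=toolpose(s);print(s['tool_pos'].round(1),s['tcp_rot'].round(1),s['joint_pos'].round(0),s['finger_gap'],s['time'])
print('lip pred',(T@[-140.5,0,16.3,1])[:3].round(1))
im=snapshot('wrist');C=cam('wrist',T);h=cv2.cvtColor(im,cv2.COLOR_RGB2HSV)
n,l,st,ce=cv2.connectedComponentsWithStats(((h[...,1]<75)&(h[...,2]>125)).astype(np.uint8))
print([(ce[i].round().tolist(),int(st[i][4])) for i in range(1,n) if st[i][4]>60])
np.save('lastw.npy',im);np.save('lasts.npy',snapshot('scene'));np.save('lastd.npy',snapshot('side'))
E
python3 lip.py; python3 - <<'E'
from h import *
sc=np.load('lasts.npy');sd=np.load('lastd.npy');w=np.load('lastw.npy')
a=cv2.resize(sc[150:300,230:430],(400,300),interpolation=cv2.INTER_CUBIC);b=cv2.resize(sd[150:300,220:420],(400,300),interpolation=cv2.INTER_CUBIC)
save('p1',np.vstack([np.hstack([a,b]),np.hstack([cv2.resize(w,(400,300)),a*0])]))
E
```

```text
[602.5   8.6 198. ] [180.    8.   -3.7] [-4. 17. 80. -0. 91. 90.] 10.669738442092767 66.175
lip pred [461.5  17.9 201.4]
[]
```

View pics/p1.png

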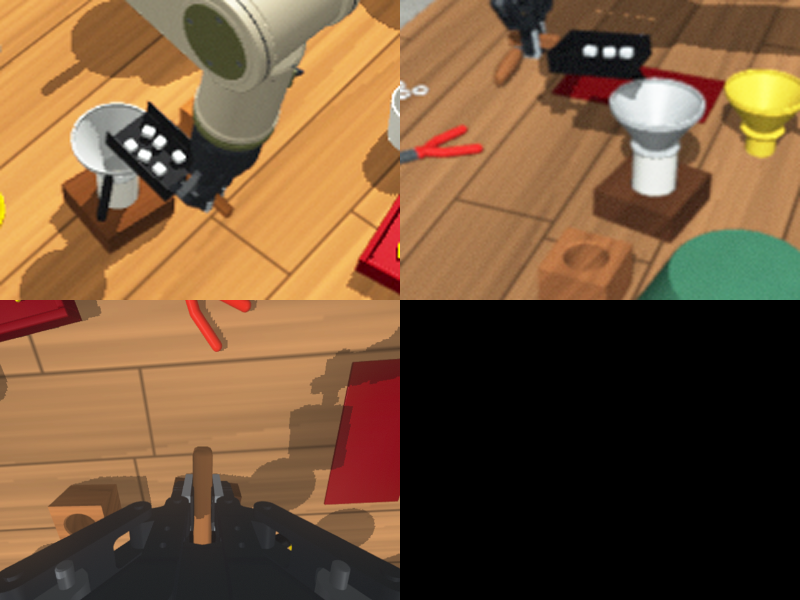

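The scene crop shows all six pieces in the scoop (around 155,148) at the funnel mouth (115,135), and the side crop shows the funnel flange on the jar rim. I'll pivot about the lip and pour gently.

Call:
{"api": "apply_moves", "payload": {
  "deltas": [
    [-0.19,-0.02,0.04,0,0.875,0,0],
    [-0.19,-0.02,0.04,0,0.875,0,0],
    [-0.05,0,-0.325,0,0.87,0,0],
    [-0.05,0,-0.325,0,0.87,0,0],
    [-0.11,0,-0.1,0,0.87,0,0],
    [-0.11,0,-0.1,0,0.87,0,0],
    [-0.11,0,-0.1,0,0.87,0,0],
    [0,0,0,0,0,0,0]
  ]
}}

```text
time: 67.32
tool_pos: [574.7, 11.9, 222.6]
tcp_rot: [180.0, -19.9, -3.7]
ft_force: [0.6, 0.0, -2.2]
finger_gap: 10.3
grip_force: 87.9
```

```bash
python3 lip.py
```

```text
[574.7  11.9 222.6] [180.  -19.9  -3.7] [ -4. -14. 111.   0.  64.  90.] 10.315589700019116 67.325
lip pred [448.4  20.2 159.5]
[([436.0, 2.0], 67), ([63.0, 23.0], 1188), ([422.0, 13.0], 205), ([439.0, 28.0], 209), ([103.0, 59.0], 201), ([59.0, 68.0], 213), ([13.0, 77.0], 202)]
```

Call:
{"api": "apply_moves", "payload": {
  "deltas": [
    [-0.02,0,-0.15,0,0.4,0,0],
    [-0.02,0,-0.15,0,0.4,0,0],
    [-0.02,0,-0.15,0,0.4,0,0],
    [-0.02,0,-0.15,0,0.4,0,0],
    [-0.02,0,-0.15,0,0.4,0,0],
    [-0.02,0,-0.15,0,0.4,0,0],
    [0,0,0,0,0,0,0],
    [0,0,0,0,0,0,0]
  ]
}}

```text
time: 68.47
tool_pos: [561.8, 13.0, 246.2]
tcp_rot: [-180.0, -30.9, -3.7]
ft_force: [0.3, 0.5, -0.7]
finger_gap: 10.5
grip_force: 87.9
```

Call:
{"api": "apply_moves", "payload": {
  "deltas": [
    [0,0,0,0,0,0,0],
    [0,0,0,0,0,0,0],
    [-0.02,0,-0.15,0,0.4,0,0],
    [-0.02,0,-0.15,0,0.4,0,0],
    [-0.02,0,-0.15,0,0.4,0,0],
    [-0.02,0,-0.15,0,0.4,0,0],
    [0,0,0,0,0,0,0],
    [0,0,0,0,0,0,0]
  ]
}}

```text
time: 69.47
tool_pos: [549.6, 13.9, 259.8]
tcp_rot: [180.0, -38.3, -3.7]
ft_force: [0.2, 0.4, -1.4]
finger_gap: 10.5
grip_force: 88.0
```

Call:
{"api": "apply_moves", "payload": {
  "deltas": [
    [-0.02,0,-0.15,0,0.4,0,0],
    [-0.02,0,-0.15,0,0.4,0,0],
    [-0.02,0,-0.15,0,0.4,0,0],
    [-0.02,0,-0.15,0,0.4,0,0],
    [-0.02,0,-0.15,0,0.4,0,0],
    [0,0,0,0,0,0,0],
    [0,0,0,0,0,0,0],
    [0,0,0,0,0,0,0]
  ]
}}

```text
time: 70.47
tool_pos: [532.5, 15.0, 274.4]
tcp_rot: [-180.0, -47.4, -3.7]
ft_force: [0.1, -0.3, -0.9]
finger_gap: 10.6
grip_force: 88.0
```

```bash
python3 lip.py; python3 - <<'E'
from h import *
s=np.load('lasts.npy');C=cam('scene');h=cv2.cvtColor(s,cv2.COLOR_RGB2HSV)
u,v=proj(C,[[480,19,185]])[0].astype(int);print(u,v)
n,l,st,ce=cv2.connectedComponentsWithStats((((h[...,1]<50)&(h[...,2]>170)).astype(np.uint8))[v-50:v+50,u-60:u+60])
print([((ce[i]+[u-60,v-50]).round().tolist(),int(st[i][4])) for i in range(1,n) if st[i][4]>8])
E
```

```text
[532.5  15.  274.4] [-180.   -47.4   -3.7] [ -4. -50. 138.   0.  45.  89.] 10.585046863084834 70.475
lip pred [449.6  20.4 160. ]
[([316.0, 116.0], 11229), ([392.0, 146.0], 161), ([399.0, 167.0], 275), ([119.0, 175.0], 768), ([166.0, 192.0], 101), ([133.0, 197.0], 109), ([98.0, 203.0], 110), ([17.0, 296.0], 2350), ([300.0, 298.0], 479), ([348.0, 307.0], 288)]
298 220
[([316.0, 201.0], 10), ([273.0, 221.0], 285), ([309.0, 206.0], 12), ([294.0, 211.0], 59), ([301.0, 228.0], 93), ([279.0, 241.0], 12), ([290.0, 246.0], 126), ([297.0, 244.0], 12)]
```

Call:
{"api": "apply_moves", "payload": {
  "deltas": [
    [0,0,0,0,0,0,0],
    [0,0,0,0,0,0,0],
    [0.24,0,0.1,0,-0.8,0,0],
    [0.24,0,0.1,0,-0.8,0,0],
    [0.24,0,0.1,0,-0.8,0,0],
    [0.24,0,0.1,0,-0.8,0,0],
    [0.05,0,0.3,0,-0.8,0,0],
    [0.05,0,0.3,0,-0.8,0,0]
  ]
}}

```text
time: 71.62
tool_pos: [573.9, 12.3, 270.9]
tcp_rot: [-180.0, -25.4, -3.7]
ft_force: [-1.1, -0.2, -1.8]
finger_gap: 10.3
grip_force: 88.0
```

Call:
{"api": "apply_moves", "payload": {
  "deltas": [
    [0.05,0,0.3,0,-0.8,0,0],
    [0.05,0,0.3,0,-0.8,0,0],
    [0.05,0,0.3,0,-0.8,0,0],
    [0.05,0,0.3,0,-0.8,0,0],
    [0.05,0,0.3,0,-0.8,0,0],
    [0.05,0,0.3,0,-0.8,0,0],
    [0.05,0,0.28,0,-0.74,0,0],
    [0,0,0,0,0,0,0]
  ]
}}

```text
time: 72.62
tool_pos: [599.2, 10.6, 211.9]
tcp_rot: [180.0, 0.1, -3.7]
ft_force: [-0.4, -1.0, -1.0]
finger_gap: 10.5
grip_force: 87.9
```

```bash
python3 lip.py; python3 - <<'E'
from h import *
T=toolpose();s=np.load('lasts.npy');C=cam('scene');h=cv2.cvtColor(s,cv2.COLOR_RGB2HSV)
f=lambda x,y,z:(T@[x-85.5,-y,19.3-z,1])[:3]
poly=proj(C,[f(46,30,8),f(46,-30,8),f(-52,-30,8),f(-52,30,8)]);m=cv2.fillPoly(np.zeros(s.shape[:2],np.uint8),[poly.round().astype(np.int32)],1)
print('pan px',m.sum(),'bright px in pan',((h[...,2]>130)&(h[...,1]<60)&(m>0)).sum(),'dark',((h[...,2]<80)&(m>0)).sum())
n,l,st,ce=cv2.connectedComponentsWithStats(cv2.inRange(h,(0,0,150),(180,60,255)))
for i in range(1,n):
    p=onplane(C,[ce[i]],5)[0]
    if 8<=st[i][4]<80 and 400<p[0]<780 and -350<p[1]<280: print('loose?',ce[i].round(),p.round(),st[i][4])
E
```

```text
[599.2  10.6 211.9] [ 1.8e+02  1.0e-01 -3.7e+00] [-4.  8. 88. -0. 84. 90.] 10.51729639852029 72.625
lip pred [459.   19.7 195.8]
[]
pan px 886 bright px in pan 15 dark 808
```

The scoop is empty and nothing lies loose on the bench. Returning the scoop to the pad.

Call:
{"api": "apply_moves", "payload": {
  "deltas": [
    [0.1,0.5,0,0,0,0,0],
    [0.08,0.95,0,0,0,0,0],
    [0.08,0.95,0,0,0,0,0],
    [0.08,0.95,0,0,0,0,0],
    [0.08,0.95,0,0,0,0,0],
    [0.08,0.95,0,0,0,0,0],
    [0.08,0.95,0,0,0,0,0],
    [0.08,0.95,0,0,0,0,0]
  ]
}}

```text
time: 73.78
tool_pos: [604.5, -206.7, 214.2]
tcp_rot: [180.0, -0.1, -3.7]
ft_force: [-0.3, -0.5, -1.5]
finger_gap: 10.4
grip_force: 87.9
```

Call:
{"api": "apply_moves", "payload": {
  "deltas": [
    [0.08,0.95,0.3,0,0,0,0],
    [0.09,0.95,0.6,0,0,0,0],
    [0,0.85,0.9,0,0,0,0],
    [0,0,0.9,0,0,0,0],
    [0,0,0.9,0,0,0,0],
    [0,0,0.9,0,0,0,0],
    [0,0,0,0,0,0,0],
    [0,0,0,0,0,0,0]
  ]
}}

```text
time: 74.78
tool_pos: [605.1, -288.2, 80.0]
tcp_rot: [179.9, -0.1, -3.7]
ft_force: [-0.6, -0.2, -0.9]
finger_gap: 10.2
grip_force: 87.9
```

```bash
python3 -c "
from h import *
s=sense();print(s['tool_pos'],s['tcp_rot']);print(delta((605,-287.3,24),(180,0,-3.7)))
im=snapshot('wrist')
sc=snapshot('scene');np.save('s10.npy',sc)
"
```

```text
[ 605.08003396 -288.18152176   80.04400784] [ 1.79945443e+02 -1.43190463e-01 -3.73127604e+00]
(array([-0.009, -0.031,  1.868]), array([ 0.012, -0.031, -0.007]))
```

Call:
{"api": "apply_moves", "payload": {
  "deltas": [
    [0,-0.03,0.5,0,0,0,0],
    [0,0,0.5,0,0,0,0],
    [0,0,0.4,0,0,0,0],
    [0,0,0.2,0,0,0,0],
    [0,0,0.15,0,0,0,0],
    [0,0,0,0,0,0,0],
    [0,0,0,0,0,0,0]
  ]
}}

```text
time: 75.75
tool_pos: [605.2, -286.6, 26.5]
tcp_rot: [180.0, -0.1, -3.7]
ft_force: [-0.5, 0.1, -0.6]
finger_gap: 10.7
grip_force: 88.0
```

Call:
{"api": "apply_moves", "payload": {
  "deltas": [
    [0,0,0.05,0,0,0,0],
    [0,0,0.04,0,0,0,0],
    [0,0,0,0,0,0,0],
    [0,0,0,0,0,0,0]
  ]
}}

```text
time: 76.25
tool_pos: [605.0, -286.5, 23.5]
tcp_rot: [180.0, -0.1, -3.7]
ft_force: [0.3, 0.0, 1.4]
finger_gap: 10.6
grip_force: 88.4
```

Call:
{"api": "apply_moves", "payload": {
  "deltas": [
    [0,0,0,0,0,0,0.15],
    [0,0,0,0,0,0,0.3],
    [0,0,0,0,0,0,0.5],
    [0,0,0,0,0,0,0.5],
    [0,0,-0.4,0,0,0,0.5],
    [0,0,-0.8,0,0,0,0.5],
    [0,0,-1,0,0,0,0.5],
    [0,0,-1,0,0,0,0.5]
  ]
}}

```text
time: 77.25
tool_pos: [604.9, -286.5, 121.2]
tcp_rot: [180.0, -0.1, -3.7]
ft_force: [-0.1, -0.2, 0.4]
finger_gap: 42.9
grip_force: 0.0
```

Call:
{"api": "apply_moves", "payload": {
  "deltas": [
    [-1,0,-1,0,0,0,0.5],
    [-1,0,-1,0,0,0,0.5],
    [-1,0,-1,0,0,0,0.5],
    [-1,0,0,0,0,0,0.5],
    [0,0,0,0,0,0,0.5],
    [0,0,0,0,0,0,0.5]
  ]
}}

```text
time: 78.0
tool_pos: [485.3, -278.7, 209.7]
tcp_rot: [180.0, -0.1, -3.7]
ft_force: [-0.3, -0.2, 0.4]
finger_gap: 42.7
grip_force: 0.0
```

```bash
python3 scoopstate.py; python3 - <<'E'
from h import *
s=sense();T=toolpose(s);im=snapshot('wrist');C=cam('wrist',T);np.save('w10.npy',im);np.save('w10T.npy',T)
h=cv2.cvtColor(im,cv2.COLOR_RGB2HSV)
m=cv2.inRange(h,(0,170,60),(5,255,255))|cv2.inRange(h,(174,170,60),(180,255,255))
print('pad in view px',m.sum()//255)
E
```

```text
[ 485.3 -278.7  209.7] [ 1.8e+02 -1.0e-01 -3.7e+00] 78.0
pad in view px 24451
```

Call:
{"api": "apply_moves", "payload": {
  "deltas": [
    [0,0,0,0,0,-1,0.5],
    [0,0,0,0,0,-1,0.5],
    [0,0,0,0,0,-1,0.5],
    [0,0,0,0,0,-1,0.5],
    [0,0,0,0,0,-1,0.5],
    [0,0,0,0,0,-1,0.5],
    [0,0,0,0,0,-1,0.5],
    [0,0,0,0,0,-1,0.5]
  ]
}}

```text
time: 79.1
tool_pos: [485.5, -278.4, 208.7]
tcp_rot: [-180.0, -0.0, 33.1]
ft_force: [0.5, 0.4, 0.4]
finger_gap: 42.9
grip_force: 0.0
```

Call:
{"api": "apply_moves", "payload": {
  "deltas": [
    [0,0,0,0,0,-1,0.5],
    [0,0,0,0,0,-1,0.5],
    [0,0,0,0,0,-1,0.5],
    [0,0,0,0,0,-1,0.5],
    [0,0,0,0,0,-1,0.5],
    [0,0,0,0,0,-1,0.5],
    [0,0,0,0,0,-1,0.5],
    [0,0,0,0,0,-1,0.5]
  ]
}}

```text
time: 80.1
tool_pos: [485.4, -278.4, 208.6]
tcp_rot: [-180.0, -0.0, 69.8]
ft_force: [-0.1, 0.2, 0.0]
finger_gap: 42.5
grip_force: 0.0
```

Call:
{"api": "apply_moves", "payload": {
  "deltas": [
    [0,0,0,0,0,-1,0.5],
    [0,0,0,0,0,-1,0.5],
    [0,0,0,0,0,-1,0.5],
    [0,0,0,0,0,-1,0.5],
    [0,0,0,0,0,-1,0.5],
    [0,0,0,0,0,-1,0.5],
    [0,0,0,0,0,-1,0.5],
    [0,0,0,0,0,-1,0.5]
  ]
}}

```text
time: 81.1
tool_pos: [485.4, -278.4, 208.6]
tcp_rot: [180.0, -0.0, 106.5]
ft_force: [1.0, 0.1, 0.0]
finger_gap: 42.9
grip_force: 0.0
```

Call:
{"api": "apply_moves", "payload": {
  "deltas": [
    [0,0,0,0,0,-1,0.5],
    [0,0,0,0,0,-1,0.5],
    [0,0,0,0,0,-1,0.5],
    [0,0,0,0,0,-0.97,0.5],
    [0.86,0.63,0,0,0,0,0.5],
    [0.86,0.63,0,0,0,0,0.5],
    [0.86,0.63,0,0,0,0,0.5],
    [0.86,0.63,0,0,0,0,0.5]
  ]
}}

```text
time: 82.1
tool_pos: [489.2, -149.5, 208.8]
tcp_rot: [180.0, -0.0, 124.5]
ft_force: [-0.5, -0.2, 0.1]
finger_gap: 42.8
grip_force: 0.0
```

Call:
{"api": "apply_moves", "payload": {
  "deltas": [
    [0.86,0.63,0,0,0,0,0.5],
    [0.86,0.63,0,0,0,0,0.5],
    [0.85,0.63,0,0,0,0,0.5],
    [0,0,0,0,0,0,0.5],
    [0,0,0,0,0,0,0.5]
  ]
}}

```text
time: 82.72
tool_pos: [492.1, -55.2, 209.0]
tcp_rot: [180.0, 0.0, 124.5]
ft_force: [0.6, 0.6, 0.4]
finger_gap: 42.5
grip_force: 0.0
```

```bash
python3 - <<'E'
from h import *
s=sense();T=toolpose(s);print(s['tool_pos'],s['tcp_rot'],s['time']);im=snapshot('wrist');C=cam('wrist',T);np.save('w11.npy',im);np.save('w11T.npy',T)
print(delta((492.2,-55.1,142.5),(180,0,124.5)))
h=cv2.cvtColor(im,cv2.COLOR_RGB2HSV)
# handle axis at z~154
p=proj(C,[[475,-30,154],[503,-72,154]]);print(p.round())
x0,y0=p.min(0).astype(int)-25;x1,y1=p.max(0).astype(int)+25
m=np.zeros(im.shape[:2],np.uint8);m[y0:y1,x0:x1]=(h[y0:y1,x0:x1,2]<60)
ys,xs=np.nonzero(m);P=[((xs[ys==y].min()+xs[ys==y].max())/2,y) for y in range(int(p[:,1].min())+4,int(p[:,1].max())-4,4) if (ys==y).any()]
X=onplane(C,P,154)[:,:2];print(X[[0,-1]].round(1),np.degrees(np.arctan2(*(X[-1]-X[0])[::-1])))
u,v=proj(C,[[441,19,100]])[0].astype(int);print(u,v)
c=im[max(0,v-110):v+130,u-130:u+130];save('p2',np.hstack([cv2.resize(c,(400,369)),cv2.resize(im,(400,369))]))
E
```

```text
[492.10437726 -55.18085687 208.97601194] [1.79990545e+02 2.74461389e-02 1.24542174e+02] 82.725
(array([0.011, 0.013, 2.215]), array([ 0.002,  0.006, -0.001]))
[[324. 215.]
 [322. 299.]]
[[476.1 -31.7]
 [500.9 -67.3]] -55.07139045905411
323 112
```

View pics/p2.png

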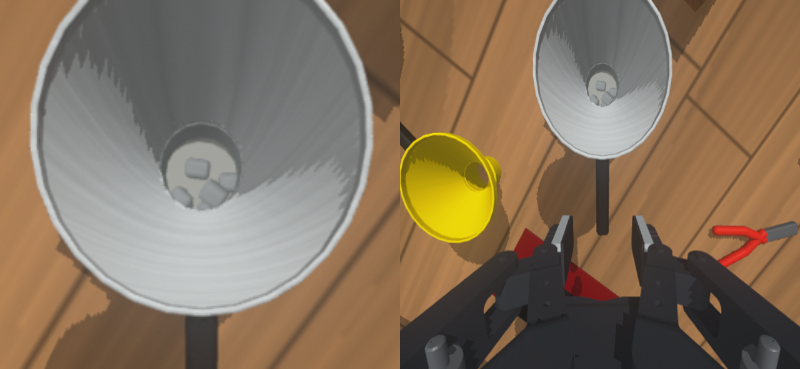

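The jar floor shows silver pieces through the clear stem (197,167 and around), with nothing stuck in the cone, and the handle is where I left it. Gripping the funnel.

Call:
{"api": "apply_moves", "payload": {
  "deltas": [
    [0,0,0.6,0,0,0,0.5],
    [0,0,0.7,0,0,0,0.5],
    [0,0,0.6,0,0,0,0.5],
    [0,0,0.3,0,0,0,0.5],
    [0,0,0,0,0,0,0.4],
    [0,0,0,0,0,0,0.2],
    [0,0,0,0,0,0,0],
    [0,0,0,0,0,0,0]
  ],
  "grip_force": 80
}}

```text
time: 83.78
tool_pos: [492.5, -55.3, 144.1]
tcp_rot: [179.9, 0.1, 124.5]
ft_force: [-0.6, -1.0, 2.1]
finger_gap: 10.5
grip_force: 79.3
```

Call:
{"api": "apply_moves", "payload": {
  "deltas": [
    [0,0,0,0,0,0,0],
    [0,0,0,0,0,0,0],
    [0,0,0,0,0,0,0]
  ]
}}

```text
time: 84.15
tool_pos: [492.5, -55.4, 143.8]
tcp_rot: [179.9, 0.1, 124.5]
ft_force: [1.8, -2.4, 5.9]
finger_gap: 10.1
grip_force: 79.8
```

Call:
{"api": "apply_moves", "payload": {
  "deltas": [
    [0,0,-0.2,0,0,0,0],
    [0,0,-0.3,0,0,0,0],
    [0,0,-0.4,0,0,0,0],
    [0,0,-0.5,0,0,0,0],
    [0,0,-0.6,0,0,0,0],
    [0,0,-0.6,0,0,0,0],
    [0,0,0,0,0,0,0],
    [0.3,0.26,0,0,0,0,0]
  ]
}}

```text
time: 85.15
tool_pos: [493.0, -43.3, 220.8]
tcp_rot: [180.0, 0.0, 124.4]
ft_force: [0.5, -0.1, -1.2]
finger_gap: 10.3
grip_force: 78.8
```

Call:
{"api": "apply_moves", "payload": {
  "deltas": [
    [0.7,0.6,0,0,0,0,0],
    [0.8,0.68,0,0,0,0,0],
    [0.8,0.68,0,0,0,0,0],
    [0.8,0.68,0,0,0,0,0],
    [0.8,0.68,0,0,0,0,0],
    [0.64,0.54,0,0,0,0,0],
    [0,0,0,0,0,0,0],
    [0,0,0,0,0,0,0]
  ]
}}

```text
time: 86.15
tool_pos: [510.8, 134.6, 220.3]
tcp_rot: [-179.9, 0.0, 124.5]
ft_force: [0.3, -1.1, -1.3]
finger_gap: 10.4
grip_force: 78.8
```

```bash
python3 - <<'E'
from h import *
from scipy.optimize import least_squares
s=sense();T=toolpose(s);print(s['tool_pos'],s['tcp_rot'],s['time'],s['finger_gap']);im=snapshot('wrist');C=cam('wrist',T)
h=cv2.cvtColor(im,cv2.COLOR_RGB2HSV);m=((h[...,1]<60)&(h[...,2]>90)).astype(np.uint8);m[330:]=0
n,l,st,_=cv2.connectedComponentsWithStats(m);i=1+np.argmax(st[1:,4])
c=cv2.convexHull(max(cv2.findContours((l==i).astype(np.uint8),0,1)[0],key=len)).reshape(-1,2);c=c[c[:,1]>4]
z=T[2,3]+15
X=onplane(C,c,z);r=least_squares(lambda u:np.hypot(X[:,0]-u[0],X[:,1]-u[1])-u[2],[462,209,56],loss='soft_l1');print(r.x, 'tool',(np.linalg.inv(T)@np.r_[r.x[:2],z,1]).round(1))
# side view: stand hole vs stem predicted consistency: jar content from scene
sc=snapshot('scene');Cs=cam('scene');np.save('s12.npy',sc)
u,v=proj(Cs,[[441,19,95]])[0].astype(int);print(u,v);
sd=snapshot('side');np.save('d12.npy',sd)
print(delta((512.1,134.4,107.1),(180,0,124.5)))
E
```

```text
[510.84507832 134.585485   220.26947773] [-1.79943871e+02  3.32423533e-03  1.24529535e+02] 86.15 10.385381414572729
[459.51416352 209.42989691  54.31096391] tool [ 90.8   0.1 -15.    1. ]
288 233
(array([-1.000e-03,  3.100e-02,  3.792e+00]), array([ 0.001,  0.005, -0.012]))
```

Call:
{"api": "apply_moves", "payload": {
  "deltas": [
    [0,0.03,0.6,0,0,0,0],
    [0,0,0.7,0,0,0,0],
    [0,0,0.7,0,0,0,0],
    [0,0,0.4,0,0,0,0],
    [0,0,0.2,0,0,0,0],
    [0,0,0.2,0,0,0,0],
    [0,0,0.2,0,0,0,0],
    [0,0,0.2,0,0,0,0]
  ]
}}

```text
time: 87.3
tool_pos: [512.6, 135.2, 125.2]
tcp_rot: [179.9, 0.0, 124.5]
ft_force: [-0.5, -0.5, -0.4]
finger_gap: 10.4
grip_force: 78.8
```

Call:
{"api": "apply_moves", "payload": {
  "deltas": [
    [0,0,0.2,0,0,0,0],
    [0,0,0.2,0,0,0,0],
    [0,0,0,0,0,0,0],
    [0,0,0,0,0,0,0]
  ]
}}

```text
time: 87.8
tool_pos: [512.4, 135.1, 113.3]
tcp_rot: [180.0, 0.0, 124.5]
ft_force: [-0.3, 0.5, -1.1]
finger_gap: 10.4
grip_force: 78.8
```

Call:
{"api": "apply_moves", "payload": {
  "deltas": [
    [0,0,0.07,0,0,0,0],
    [0,0,0.06,0,0,0,0],
    [0,0,0,0,0,0,0],
    [0,0,0,0,0,0,0]
  ]
}}

```text
time: 88.3
tool_pos: [512.3, 135.1, 109.3]
tcp_rot: [180.0, 0.0, 124.5]
ft_force: [0.1, -0.1, -0.3]
finger_gap: 10.3
grip_force: 79.0
```

Call:
{"api": "apply_moves", "payload": {
  "deltas": [
    [0,0,0.04,0,0,0,0],
    [0,0,0,0,0,0,0],
    [0,0,0,0,0,0,0]
  ]
}}

```text
time: 88.68
tool_pos: [512.8, 134.9, 108.7]
tcp_rot: [179.9, 0.1, 124.5]
ft_force: [0.6, -2.2, 4.9]
finger_gap: 10.5
grip_force: 79.7
```

Contact: the flange is resting on the stand. I'll release, rise, and move back to view the jar.

Call:
{"api": "apply_moves", "payload": {
  "deltas": [
    [0,0,0,0,0,0,0.15],
    [0,0,0,0,0,0,0.3],
    [0,0,0,0,0,0,0.4],
    [0,0,0,0,0,0,0.4],
    [0,0,-0.4,0,0,0,0.4],
    [0,0,-0.8,0,0,0,0.4],
    [0,0,-1,0,0,0,0.4],
    [0,0,-1,0,0,0,0.4]
  ]
}}

```text
time: 89.68
tool_pos: [512.3, 135.1, 205.9]
tcp_rot: [179.9, 0.0, 124.5]
ft_force: [0.4, -0.5, 0.9]
finger_gap: 34.4
grip_force: 0.0
```

Call:
{"api": "apply_moves", "payload": {
  "deltas": [
    [-0.8,-0.7,-1,0,0,0,0.4],
    [-0.8,-0.7,0,0,0,0,0.4],
    [-0.8,-0.7,0,0,0,0,0.4],
    [-0.8,-0.7,0,0,0,0,0.4],
    [-0.8,-0.7,0,0,0,0,0.4],
    [0,0,0,0,0,0,0.4],
    [0,0,0,0,0,0,0.4]
  ]
}}

```text
time: 90.55
tool_pos: [493.8, -23.0, 234.7]
tcp_rot: [179.9, 0.0, 124.5]
ft_force: [0.0, 0.2, -0.7]
finger_gap: 34.3
grip_force: 0.0
```

```bash
python3 - <<'E'
from h import *
s=sense();T=toolpose(s);print(s['tool_pos'],s['time']);im=snapshot('wrist');C=cam('wrist',T);np.save('w13.npy',im)
sc=snapshot('scene');sd=snapshot('side');cs,cd=cam('scene'),cam('side')
def rim(I,seed,z,c,cond,box=60):
    h=cv2.cvtColor(I,cv2.COLOR_RGB2HSV);m=cond(h).astype(np.uint8);k=np.zeros_like(m);u,v=np.int32(seed);k[max(0,v-box):v+box,max(0,u-box):u+box]=1;m*=k
    n,l,st,ce=cv2.connectedComponentsWithStats(m);i=1+np.argmax(st[1:,4]);e=cv2.fitEllipse(cv2.convexHull(max(cv2.findContours((l==i).astype(np.uint8),0,1)[0],key=len)));return np.array(e[0]),np.array(e[1]),onplane(c,[e[0]],z)[0]
# before/after funnel blob in scene & side pictures: compare with start
S0,D0=np.load('scene0.npy'),np.load('side0.npy')
for nm,I,I0,c in(('scene',sc,S0,cs),('side',sd,D0,cd)):
    u=proj(c,[[462,209,122]])[0]
    for J in(I0,I):
        e=rim(J,u,122,c,lambda h:(h[...,1]<50)&(h[...,2]>90),45);print(nm,'funnel blob',e[0].round(1),e[1].round(1))
# jar and pieces
u=proj(C,[[441,19,95],[441,19,24]]);print('jar rim/floor px',u.round())
h=cv2.cvtColor(sc,cv2.COLOR_RGB2HSV);n,l,st,ce=cv2.connectedComponentsWithStats(cv2.inRange(h,(0,0,150),(180,60,255)))
for i in range(1,n):
    p=onplane(cs,[ce[i]],5)[0]
    if 8<=st[i][4]<80 and 400<p[0]<780 and -350<p[1]<280: print('loose?',ce[i].round(),p.round(),st[i][4])
x,y=u.mean(0).astype(int);g=cv2.cvtColor(im,cv2.COLOR_RGB2GRAY)[max(0,y-45):y+45,x-45:x+45]
print(g.shape,'jar interior edges',int((cv2.Canny(g,40,90)>0).sum()))
E
```

```text
[493.79336158 -23.00897666 234.68320841] 90.55
scene funnel blob [340.7 191.1] [36.5 40.4]
scene funnel blob [341.2 191.1] [36.6 40.7]
side funnel blob [312.7 261.2] [46.5 53.3]
side funnel blob [312.1 261.6] [47.  53.1]
jar rim/floor px [[298. 152.]
 [303. 152.]]
loose? [345. 208.] [455. 242.   5.] 21
(90, 90) jar interior edges 1043
```

```bash
python3 - <<'E'
from h import *
im=np.load('w13.npy');T=toolpose();C=cam('wrist',T);h=cv2.cvtColor(im,cv2.COLOR_RGB2HSV)
def blobs(I,c,nm,lo=8,hi=1000):
    h=cv2.cvtColor(I,cv2.COLOR_RGB2HSV);n,l,st,ce=cv2.connectedComponentsWithStats(((h[...,1]<60)&(h[...,2]>130)).astype(np.uint8))
    for i in range(1,n):
        p=onplane(c,[ce[i]],5)[0]
        if lo<=st[i][4]<hi and 300<p[0]<780 and -360<p[1]<300: print(nm,ce[i].round().tolist(),p[:2].round().tolist(),st[i][4])
blobs(im,C,'wrist',30);blobs(snapshot('side'),cam('side'),'side')
g=cv2.cvtColor(im,cv2.COLOR_RGB2GRAY);y,x=np.mgrid[:480,:640]
c=proj(C,[[441,19,21]])[0];m=np.hypot(x-c[0],y-c[1])<22
v=g[m];print(np.percentile(v,[5,25,50,75,95]))
for r in range(int(c[1])-24,int(c[1])+25,2): print(' '.join('%3d'%q for q in g[r,int(c[0])-24:int(c[0])+25:2]))
E
```

```text
wrist [268.0, 301.0] [499.0, -144.0] 507
wrist [379.0, 299.0] [605.0, -69.0] 469
side [347.0, 232.0] [466.0, -68.0] 653
side [311.0, 282.0] [481.0, 164.0] 142
[128. 153. 162. 172. 173.]
111 113 111 112 112 111 111 131 156 164 171 173 172 170 168 163 136 121 122 145 232 244 148  81  88
112 112 112 112 110 115 159 172 172 172 172 172 172 172 172 173 172 164 137 124 158 235 244 120  84
111 111 112 111 133 170 172 170 172 171 172 172 172 173 172 172 172 172 172 162 126 183 237 241  89
112 112 111 134 172 172 172 172 171 172 172 172 172 172 173 172 172 172 171 172 155 129 200 241 158
112 111 117 170 172 172 172 172 171 171 171 170 172 172 172 172 172 172 172 172 172 151 138 234 231
111 112 162 172 171 172 172 171 154 152 149 148 148 147 168 172 172 173 172 172 173 172 140 227 242
111 143 172 172 172 172 172 162 161 163 163 164 162 161 126 168 171 172 172 172 172 172 168 161 239
111 166 172 172 172 172 172 157 158 160 158 159 158 157 122 167 172 172 172 173 172 172 173 143 233
113 169 172 171 172 172 172 157 160 159 159 158 157 151 120 170 172 173 171 171 171 171 172 153 208
127 172 172 17
[... 885 characters left out ...]

114 151 160 159 157 160 156 148 124 115 167 160 156 154 144 151 153 133 141 172 172 173 160 201 239
115 122 149 157 159 155 150 129 131 161 172 157 157 158 155 141 136 119 169 172 172 165 140 235 236
172 130 119 147 154 152 134 132 172 172 173 171 152 156 157 156 148 136 147 173 172 140 207 240 192
189 190 133 117 140 136 136 170 172 171 171 172 166 152 154 154 155 142 140 171 143 165 240 227 105
191 192 193 135 115 117 151 171 172 171 172 171 171 152 153 153 140 137 149 137 156 238 235 130  90
193 194 196 196 181 137 118 127 156 171 171 172 172 172 149 134 129 138 140 164 232 238 159  90  91
207 195 198 198 198 200 184 136 124 119 125 136 139 139 134 126 134 163 182 232 240 193  93  91  91
```

The counts suggest five pieces visible and one possibly stacked, so I'll look again from straight above and closer.

```bash
python3 -c "
from h import *
print(delta((484,-43,165),(180,0,124.5)))"
```

```text
(array([-0.379, -0.656,  2.305]), array([0.01 , 0.005, 0.013]))
```

Call:
{"api": "apply_moves", "payload": {
  "deltas": [
    [-0.38,-0.66,0,0,0,0,0.4],
    [0,0,0.7,0,0,0,0.4],
    [0,0,0.8,0,0,0,0.4],
    [0,0,0.8,0,0,0,0.4],
    [0,0,0,0,0,0,0.4],
    [0,0,0,0,0,0,0.4]
  ]
}}

```text
time: 91.5
tool_pos: [484.3, -43.6, 166.0]
tcp_rot: [179.9, 0.1, 124.5]
ft_force: [0.8, 0.1, -0.1]
finger_gap: 34.1
grip_force: 0.0
```

```bash
python3 - <<'E'
from h import *
s=sense();T=toolpose(s);print(s['tool_pos']);im=snapshot('wrist');C=cam('wrist',T);print(C['o'])
g=cv2.cvtColor(im,cv2.COLOR_RGB2GRAY)
c=proj(C,[[441,19,19]])[0];e=proj(C,[[465,19,19]])[0];print(c,np.linalg.norm(e-c))
r=int(np.linalg.norm(e-c))+6
for y in range(int(c[1])-r,int(c[1])+r+1,2): print(' '.join('%3d'%q for q in g[y,int(c[0])-r:int(c[0])+r+1:2]))
E
```

```text
[484.25057383 -43.64098576 165.9689089 ]
[447.42149579  10.03931472 294.31913553]
[323.05802449 136.29810673] 30.59381170744081
239 230 115 111 111 111 112 111 111 112 111 111 111 112 112 112 111 113 113 114 114 116 117 118 119 120 122 122 124 125 126 127 125 188 235 241 235
235 135 111 111 111 111 112 111 112 112 111 111 112 111 111 111 110 112 112 114 115 116 117 118 120 120 122 123 125 126 126 128 127 127 192 235 242
178 110 111 111 112 112 112 112 111 111 111 111 111 111 113 115 134 148 140 128 118 118 118 119 122 122 124 125 126 126 128 129 129 130 130 223 237
114 111 111 111 112 112 112 111 112 111 111 113 135 157 167 173 174 174 174 173 173 171 166 138 122 122 123 125 127 127 128 129 130 131 130 141 230
110 111 112 111 111 111 111 112 112 110 131 165 174 173 174 174 174 174 174 174 174 173 173 173 166 138 125 126 128 128 130 130 130 132 131 130 195
111 112 112 112 111 112 112 112 112 143 172 174 173 173 173 173 173 174 174 173 174 173 173 173 174 173 163 131 128 129 130 131 131 131 133 133 149
111 111 112 112 111 112 111 116 163 174 174 173 173 173 173 173 174 173 174 173 173 
[... 3803 characters left out ...]
 124 132 163 173 174 173 172 173 173 173 154 147 137 129 137 136 135 141 169 176 189 239 241 233 134  90  93
 68  68 180 236 242 241 213 198 198 201 199 178 125 136 146 160 167 172 173 173 165 131 126 133 131 141 173 182 184 225 242 239 233 149  90  93  94
 70  69  72 181 236 240 243 240 208 199 200 202 201 181 181 139 124 127 128 129 130 131 171 177 177 190 186 219 241 241 237 210 135  90  93  94  95
 69  71  70  72 143 219 236 241 243 238 208 199 200 200 200 199 200 200 184 199 199 196 194 191 194 194 236 242 238 232 172 100  91  93  94  94  93
 71  70  71  71  68  77 144 220 236 241 244 239 225 211 204 203 200 198 198 197 200 201 228 237 241 243 241 235 208 122  90  91  92  94  94  93  92
```

Only five pieces are in the jar, so I'm searching for the sixth with shadow-tolerant thresholds in the scoop, on the bench and in the stand.

```bash
python3 - <<'E'
from h import *
def bl(I,c,nm,I0=None,lo=6,hi=400,z=5,reg=(300,950,-500,500),vmin=60,smax=70):
    h=cv2.cvtColor(I,cv2.COLOR_RGB2HSV);m=((h[...,1]<smax)&(h[...,2]>vmin)).astype(np.uint8)
    if I0 is not None:
        d=cv2.absdiff(I,I0).max(2);m&=(d>35).astype(np.uint8)
    n,l,st,ce=cv2.connectedComponentsWithStats(m)
    for i in range(1,n):
        p=onplane(c,[ce[i]],z)[0]
        if lo<=st[i][4]<hi and reg[0]<p[0]<reg[1] and reg[2]<p[1]<reg[3]:
            yx=np.argwhere(l==i);print(nm,ce[i].round().tolist(),p[:2].round().tolist(),st[i].tolist(),'V',int(h[...,2][l==i].mean()),'S',int(h[...,1][l==i].mean()))
sc,sd=snapshot('scene'),snapshot('side');np.save('s14.npy',sc);np.save('d14.npy',sd)
bl(sc,cam('scene'),'scene',np.load('scene0.npy'));bl(sd,cam('side'),'side',np.load('side0.npy'))
bl(np.load('w10.npy'),cam('wrist',np.load('w10T.npy')),'w10',None,15,600,10,(440,700,-345,-190),50,90)
E
```

```text
scene [360.0, 186.0] [432.0, 339.0] [354, 177, 9, 17, 26] V 220 S 23
scene [359.0, 197.0] [459.0, 303.0] [357, 195, 5, 6, 7] V 209 S 24
scene [333.0, 199.0] [408.0, 244.0] [332, 197, 3, 6, 9] V 199 S 6
scene [296.0, 204.0] [336.0, 156.0] [295, 203, 2, 3, 6] V 76 S 41
scene [304.0, 222.0] [399.0, 122.0] [297, 218, 13, 11, 83] V 126 S 17
scene [266.0, 229.0] [337.0, 31.0] [263, 227, 7, 6, 27] V 89 S 24
scene [295.0, 231.0] [403.0, 84.0] [293, 226, 6, 10, 30] V 123 S 27
scene [286.0, 243.0] [413.0, 37.0] [278, 229, 21, 25, 343] V 169 S 19
scene [273.0, 241.0] [380.0, 15.0] [271, 237, 4, 10, 26] V 101 S 13
side [348.0, 179.0] [552.0, -361.0] [347, 173, 4, 14, 52] V 123 S 19
side [332.0, 182.0] [597.0, -325.0] [330, 175, 5, 15, 57] V 125 S 21
side [289.0, 263.0] [558.0, 116.0] [286, 253, 11, 19, 28] V 169 S 16
side [302.0, 282.0] [501.0, 171.0] [299, 277, 9, 9, 17] V 196 S 15
```

Call:
{"api": "apply_moves", "payload": {
  "deltas": [
    [0,0,-1,0,0,0,0.4],
    [0,0,-1,0,0,0,0.4],
    [0,0,-1,0,0,0,0.4],
    [-0.42,-0.99,0,0,0,0,0.4],
    [-0.42,-0.99,0,0,0,0,0.4],
    [-0.42,-0.99,0,0,0,0,0.4],
    [-0.42,-0.99,0,0,0,0,0.4],
    [-0.42,-0.99,0,0,0,0,0.4]
  ]
}}

```text
time: 92.65
tool_pos: [396.7, -180.9, 256.0]
tcp_rot: [179.9, 0.1, 124.5]
ft_force: [0.6, 0.4, -0.1]
finger_gap: 34.2
grip_force: 0.0
```

Call:
{"api": "apply_moves", "payload": {
  "deltas": [
    [-0.42,-0.99,0,0,0,0,0.4],
    [-0.42,-0.99,0,0,0,0,0.4],
    [-0.42,-0.99,0,0,0,0,0.4],
    [-0.42,-0.99,0,0,0,0,0.4],
    [-0.42,-0.99,0,0,0,0,0.4],
    [-0.42,-0.99,0,0,0,0,0.4],
    [-0.42,-0.99,0,0,0,0,0.4],
    [-0.42,-0.99,0,0,0,0,0.4]
  ]
}}

```text
time: 93.65
tool_pos: [257.8, -398.8, 256.0]
tcp_rot: [180.0, 0.1, 124.5]
ft_force: [-0.1, -0.5, 0.1]
finger_gap: 34.4
grip_force: 0.0
```

Call:
{"api": "apply_moves", "payload": {
  "deltas": [
    [-0.4,-0.99,0,0,0,0,0.4],
    [-0.4,-0.99,0,0,0,0,0.4],
    [-0.4,-0.99,0,0,0,0,0.4],
    [-0.4,-0.99,0,0,0,0,0.4],
    [-0.4,-0.99,0,0,0,0,0.4],
    [0,0,0,0,0,0,0.4],
    [0,0,0,0,0,0,0.4]
  ]
}}

```text
time: 94.52
tool_pos: [170.1, -530.9, 255.2]
tcp_rot: [179.9, 0.1, 124.5]
ft_force: [-0.5, -0.0, 0.5]
finger_gap: 34.1
grip_force: 0.0
```

```bash
python3 - <<'E'
from h import *
print(sense()['tool_pos'])
for nm in('scene','side'):
    I,I0,c=snapshot(nm),np.load(nm+'0.npy'),cam(nm);np.save('fin_'+nm+'.npy',I)
    h=cv2.cvtColor(I,cv2.COLOR_RGB2HSV);d=cv2.absdiff(I,I0).max(2)
    m=(d>30).astype(np.uint8);n,l,st,ce=cv2.connectedComponentsWithStats(m)
    for i in range(1,n):
        p=onplane(c,[ce[i]],5)[0]
        if st[i][4]>=6 and 200<p[0]<1000 and -600<p[1]<600:
            k=l==i;print(nm,ce[i].round().tolist(),p[:2].round().tolist(),st[i].tolist(),'V',int(h[...,2][k].mean()),'S',int(h[...,1][k].mean()))
E
```

```text
[ 170.09279682 -530.94314812  255.24280849]
scene [369.0, 178.0] [435.0, 382.0] [349, 157, 34, 49, 769] V 231 S 148
scene [324.0, 188.0] [357.0, 259.0] [320, 175, 12, 27, 54] V 195 S 84
scene [333.0, 199.0] [407.0, 244.0] [332, 197, 3, 6, 11] V 198 S 5
scene [332.0, 207.0] [424.0, 218.0] [330, 205, 5, 5, 8] V 159 S 116
scene [286.0, 244.0] [414.0, 34.0] [271, 224, 29, 43, 792] V 160 S 66
scene [340.0, 243.0] [525.0, 136.0] [340, 241, 2, 6, 7] V 152 S 167
scene [388.0, 252.0] [642.0, 203.0] [384, 248, 9, 9, 49] V 230 S 161
scene [335.0, 255.0] [541.0, 97.0] [332, 252, 7, 7, 13] V 168 S 165
scene [184.0, 265.0] [257.0, -202.0] [182, 262, 6, 7, 8] V 223 S 162
scene [316.0, 263.0] [517.0, 41.0] [315, 262, 2, 3, 6] V 208 S 163
scene [364.0, 266.0] [623.0, 123.0] [361, 262, 8, 9, 48] V 230 S 160
scene [267.0, 280.0] [458.0, -85.0] [262, 273, 14, 14, 99] V 147 S 165
scene [171.0, 281.0] [269.0, -260.0] [164, 275, 13, 14, 18] V 190 S 163
scene [139.0, 280.0] [202.0, -314.0] [138, 278, 3, 4, 6] V 178 S 166
scene [106.0, 313.0] [218.0, -434.0] [78, 282, 51, 68, 210] V 211 S 163
scene [349.0, 2
[... 935 characters left out ...]
33, 705] V 213 S 14
side [284.0, 222.0] [644.0, -53.0] [281, 219, 7, 7, 39] V 171 S 136
side [269.0, 235.0] [657.0, 20.0] [266, 232, 7, 7, 41] V 172 S 136
side [334.0, 250.0] [471.0, 23.0] [324, 241, 16, 21, 41] V 119 S 65
side [288.0, 262.0] [561.0, 113.0] [285, 253, 10, 18, 32] V 160 S 30
side [262.0, 260.0] [626.0, 126.0] [259, 257, 7, 7, 44] V 165 S 137
side [298.0, 273.0] [523.0, 145.0] [296, 272, 4, 4, 7] V 129 S 53
side [240.0, 277.0] [646.0, 206.0] [236, 274, 9, 7, 48] V 163 S 136
side [302.0, 282.0] [503.0, 171.0] [298, 277, 10, 10, 25] V 184 S 36
side [326.0, 278.0] [454.0, 140.0] [325, 277, 2, 4, 8] V 161 S 88
side [290.0, 337.0] [460.0, 343.0] [274, 313, 35, 50, 1395] V 170 S 135
```

Nothing new shows on the bench, so the sixth is probably stacked in the jar. I'll measure the piece-top heights by parallax from two close wrist positions.

Call:
{"api": "apply_moves", "payload": {
  "deltas": [
    [0.44,1,0,0,0,0,0.4],
    [0.44,1,0,0,0,0,0.4],
    [0.44,1,0,0,0,0,0.4],
    [0.44,1,0,0,0,0,0.4],
    [0.44,1,0,0,0,0,0.4],
    [0.44,1,0,0,0,0,0.4],
    [0.44,1,0,0,0,0,0.4],
    [0.44,1,0,0,0,0,0.4]
  ]
}}

```text
time: 95.62
tool_pos: [308.6, -306.5, 255.2]
tcp_rot: [179.9, 0.1, 124.6]
ft_force: [-0.5, -0.6, -1.0]
finger_gap: 34.4
grip_force: 0.0
```

Call:
{"api": "apply_moves", "payload": {
  "deltas": [
    [0.44,1,0,0,0,0,0.4],
    [0.44,1,0,0,0,0,0.4],
    [0.44,1,0,0,0,0,0.4],
    [0.44,1,0,0,0,0,0.4],
    [0.44,1,0,0,0,0,0.4],
    [0.44,1,0,0,0,0,0.4],
    [0.44,1,0,0,0,0,0.4],
    [0.44,1,0,0,0,0,0.4]
  ]
}}

```text
time: 96.62
tool_pos: [446.2, -83.4, 255.4]
tcp_rot: [179.9, 0.1, 124.6]
ft_force: [1.0, -0.8, 0.1]
finger_gap: 34.1
grip_force: 0.0
```

Call:
{"api": "apply_moves", "payload": {
  "deltas": [
    [0.44,1,0,0,0,0,0.4],
    [0,0,0.9,0,0,0,0.4],
    [0,0,0.9,0,0,0,0.4],
    [0,0,0.9,0,0,0,0.4],
    [0,0,0,0,0,0,0.4],
    [0,0,0,0,0,0,0.4],
    [0,0,0,0,0,0,0.4]
  ]
}}

```text
time: 97.5
tool_pos: [464.1, -57.4, 175.7]
tcp_rot: [179.9, 0.1, 124.5]
ft_force: [-0.3, 0.1, -0.5]
finger_gap: 34.0
grip_force: 0.0
```

```bash
python3 - <<'E'
from h import *
s=sense();print(s['tool_pos']);np.save('jaT.npy',toolpose(s));np.save('ja.npy',snapshot('wrist'))
E
```

```text
[464.08566771 -57.41297211 175.73719485]
```

Call:
{"api": "apply_moves", "payload": {
  "deltas": [
    [0,0.67,0,0,0,0,0.4],
    [0,0,0,0,0,0,0.4],
    [0,0,0,0,0,0,0.4],
    [0,0,0,0,0,0,0.4]
  ]
}}

```text
time: 98.05
tool_pos: [479.4, -46.2, 174.1]
tcp_rot: [180.0, 0.0, 124.5]
ft_force: [-1.4, -0.0, -0.2]
finger_gap: 34.5
grip_force: 0.0
```

```bash
python3 - <<'E'
from h import *
s=sense();print(s['tool_pos']);np.save('jbT.npy',toolpose(s));np.save('jb.npy',snapshot('wrist'))
E
```

```text
[479.42789902 -46.24254077 174.10325733]
```

Call:
{"api": "apply_moves", "payload": {
  "deltas": [
    [0,0.67,0,0,0,0,0.4],
    [0,0,0,0,0,0,0.4],
    [0,0,0,0,0,0,0.4],
    [0,0,0,0,0,0,0.4]
  ]
}}

```text
time: 98.6
tool_pos: [495.9, -34.9, 174.0]
tcp_rot: [180.0, 0.0, 124.5]
ft_force: [0.0, -0.2, -0.2]
finger_gap: 34.3
grip_force: 0.0
```

```bash
python3 - <<'E'
from h import *
s=sense();print(s['tool_pos']);np.save('jcT.npy',toolpose(s));np.save('jc.npy',snapshot('wrist'))
V={k:(cv2.cvtColor(np.load(f'j{k}.npy'),cv2.COLOR_RGB2GRAY),cam('wrist',np.load(f'j{k}T.npy'))) for k in 'abc'}
print([V[k][1]['o'].round(1) for k in 'abc'])
# rectify each view to horizontal planes (metric top-down, 4px/mm); plane sweep per height
gx,gy=np.meshgrid(np.arange(-26,26,.25),np.arange(26,-26,-.25))
def rect(k,z):
    g,c=V[k];P=np.c_[gx.ravel()+441,gy.ravel()+19,np.full(gx.size,z)]
    q=proj(c,P).reshape(*gx.shape,2).astype(np.float32);return cv2.remap(g,q[...,0],q[...,1],cv2.INTER_CUBIC).astype(np.float32)
zs=np.arange(15,60,1.);cost=[]
for z in zs:
    a,b,c=[rect(k,z) for k in 'abc'];v=np.abs(a-b)+np.abs(b-c)+np.abs(a-c);cost.append(cv2.blur(v,(33,33)))
cost=np.array(cost);best=zs[cost.argmin(0)]
B=rect('b',30);np.save('B.npy',B)
for r in range(8,208,8): print(' '.join('%3d'%x for x in best[r,8::8]),'|',' '.join('%3d'%x for x in B[r,8::8]))
E
```

```text
[495.87092427 -34.85101196 173.9620834 ]
[array([427. ,  -3.7, 304. ]), array([442.8,   7.5, 302.5]), array([459.2,  18.9, 302.4])]
 15  15  15  15  32  41  41  55  59  59  59  59  59  18  17  17  17  15  15  15  15  15  15  15  15 | 132 109 111 111 111 112 114 116 118 119 122 124 126 127 129 131 132 133 134 135 136 137 136 206 237
 15  15  15  20  33  44  51  57  59  16  17  17  17  18  18  17  17  17  15  15  15  15  15  15  15 | 110 110 111 110 112 112 113 116 117 119 124 135 145 138 132 131 133 134 136 136 136 138 138 133 226
 15  15  18  22  22  55  59  15  15  16  17  17  17  18  18  17  18  18  17  15  15  15  15  15  15 | 110 110 111 111 111 113 112 126 168 173 173 173 172 172 173 171 160 136 135 136 137 138 138 138 151
 15  15  21  23  21  59  16  15  17  19  19  19  19  18  18  18  18  18  18  17  15  15  15  15  19 | 111 111 111 111 111 122 167 173 173 172 173 172 172 172 173 172 173 173 154 136 137 138 138 139 137
 16  18  21  21  21  21  21  19  25  29  30  30  30  29  22  18  18  18  18  18  18  15  28  23  26 | 111 111 110 110 126 173 172 172 172 172 173 174 172 172 17
[... 3381 characters left out ...]
58 119 112 129 172 171 159 160 160 160 152 129 168 172 171 172 172 173 160 120 195 191 234 239
 15  15  15  15  15  15  15  58  55  54  53  39  38  39  38  27  27  27  26  29  24  16  59  59  59 | 237 164 163 149 115 113 151 161 158 158 158 151 127 171 172 172 173 167 140 130 193 195 239 240 210
 59  15  15  15  15  15  59  58  58  55  55  46  45  42  40  43  45  47  34  28  15  59  59  59  59 | 238 241 216 168 173 147 114 128 139 144 149 143 124 175 172 165 138 137 197 199 194 236 241 210  80
 59  59  15  15  15  15  59  59  58  58  55  52  47  46  45  45  46  51  36  25  15  59  59  59  59 | 139 236 240 240 188 178 182 175 162 137 126 126 128 126 137 156 196 199 199 224 244 240 215  79  71
```

The plane sweep shows the left piece's top at about 39 mm, where a single piece lying on the jar floor tops out at about 29 mm. It must be sitting on a hidden sixth piece, so all six are in the jar. Handing in.

Call:
{"api": "apply_moves", "payload": {
  "deltas": [
    [0,0,-0.8,0,0,0,0.4],
    [0,0,-0.8,0,0,0,0.4],
    [0,0,0,0,0,0,0.4],
    [0,0,0,0,0,0,0.4]
  ]
}}

```text
time: 99.15
tool_pos: [495.9, -34.6, 221.3]
tcp_rot: [180.0, 0.0, 124.5]
ft_force: [-0.2, 0.1, -0.7]
finger_gap: 34.1
grip_force: 0.0
```

```bash
python3 -c "
from bench import hand_in
print(hand_in())"
```

```text
the job is handed in; nothing more can be done
None
```

The job is handed in at about 99 s: by my measurements all six silver pieces are in the jar in the block (five seen, the sixth inferred from stacking height), the empty scoop is level on its pad, and the funnel is back upright in its stand.

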